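# Seal the dross can

### The arm

A 7-joint arm with a two-finger parallel gripper is mounted at the origin on the work surface. World frame = base frame: x ahead of the robot, y to its left, z up, the work surface at z = 0. Lengths are in mm, angles in rad, forces in N, time in s.
With the tool pointing down it reaches from about 400 to 875 mm from the base axis. Payload 4.4 kg.
Tool frame: the origin (TCP) lies midway between the tips of the shut fingers; the grasp point (between the pads) lies 19 mm behind it; x points along the fingers, y is the direction in which the jaws open and shut, and the axes are right-handed (so a half turn about x gives the same grasp; the last joint's range is limited). The gripper opens to 85 mm and grips with 20 to 120 N. Pads are 22 mm wide; open, the fingers measure 114 mm over their backs; the gripper's body (76 mm by 85 mm) begins 54 mm behind the grasp point. The pads swing forward as they close: fully open they stand 13 mm farther back than shut.
Start: joints at [1.1, 0.628, 0.038, 1.517, -0.027, 0.996, -0.02], TCP at [256.022, -597.47, 197.013] pointing down, gripper open.
Joint ranges: [-3.06, 3.06], [-0.37, 2.12], [-1.25, 1.32], [0.18, 2.47], [-1.1, 4.24], [0.23, 1.98], [-2.94, 2.94]. Speed limits (rad/s): [2.57, 2.57, 3.14, 3.14, 3.14, 3.14, 3.14].

### API

Orientations are given as [roll, pitch, yaw] about the fixed x, y, z axes, in that order (R = Rz(yaw) Ry(pitch) Rx(roll)).
In Python, from cell import ctrl gives the robot as it stands.
- The arm moves only by the tool arm_command, never from a script. Its argument "series" is a list of rows, each a list of 7 numbers: the opening, from 0 (shut) to 1 (fully open), then the shift along the world's x, y, z in cm, then the turn, a rotation vector about the world's x, y, z in degrees. In form: [[claw, x, y, z, rx, ry, rz], ...]. A call has 1 to 20 rows; each row shifts and turns the commanded pose from where the row before left it; what a row does not reach is not made up. A row lasts 1/12 s, in which the tool goes at most 41.7 mm and 7.16 degrees, less where a joint would pass 70% of its speed; a pose out of reach is approached as far as the arm can. A call with a gripper value outside its range is refused whole. The fingers move at their own pace and stop on an object; the grip force is fixed at half the most. Time passes only in rows, so rows that do not move let the fingers close. It gives the time, the measured TCP pose, the force and the opening at its end, in the units of the state.
- ctrl.read_state(): the state, without advancing time (a new reading comes with each control period).
- ctrl.get_image(name): name is "side" or "top" or "wrist"; returns the picture (400x640x3 uint8, blue, green, red); there is no depth.
- ctrl.calibration(name): a dict with "fovy" (degrees; the focal length in pixels is half the picture's height over the tangent of half this angle, whatever the lens; pixels are square), "cx", "cy" (the principal point, pixels), "k1" (the pictures are not rectified: a ray, as slopes to the right and down, at radius r is drawn at 1 + k1 r^2 times it, then the intrinsics apply), "cam_to_world" (4x4, takes a point from camera to world coordinates); the wrist camera has in their place "T_tool_cam" (4x4, takes a point from camera to tool coordinates, whose origin is the TCP and whose axes are the tool frame's). Camera axes: x right, y up, looking along -z (the intrinsics and any distortion apply to the point x, -y, -z); pixel columns grow to the right and rows downward; lengths in mm; the calibration is good to about 2 mm. A picture is of the moment at which its call begins: read the wrist's pose just before it. calibration takes no time and is no camera call.
- ctrl.finish_job(): hands the job in, once; it reports no verdict.
Trained networks look in the newest picture that a camera, given by its name, has taken for a name from the list of things; names that differ only in an ending like _2 or _b are one class to them, and where a whole thing is asked for, a point or a joint stands for the part that bears it (a point fixed in the world has none). Each returns a list of dicts, best first, with "conf" (0 to 1); they miss things now and then, are a little off and sometimes report something else, mostly with a low value. They report only what shows in the picture. A call takes as long as a camera call. They do not tell look-alikes from the thing itself.
- ctrl.spot_in(label, camera): "centre" ([x, y, z] in mm, in world coordinates, good to about 4 mm: the middle of the surface that is visible of it).
The state is a dict: "clock": time; "qpos": joint angles; "qd": joint speeds; "tau": joint torques, N m; "eef_pos": TCP position; "tool_rot": TCP orientation; "force": force on the tool from outside, world axes, zero at the start; "torque": the same for the moment, N m; "width": finger opening in mm.
Only numpy, scipy, OpenCV 4.12 (cv2) and the standard library are available. Lean on these libraries where they do the work, as an engineer would, in place of code of your own. Each camera call takes 0.05 s, during which the arm holds its last target.

### The job

The steel dross can leaning in its tilted stand has to be sealed: set its loose lid squarely home on the mouth with the groove on the lid's bracket in line with the wire bail, then swing the bail over from the back, past the bracket's rear crest, so that it snaps into the groove and clamps the lid. Let go, and do not disturb the scraper and the small steel vial beside them.

Things in the scene. Friction and masses are not known exactly. Their poses are not given: they have to be found in the camera images.
- lid_grip (a point): Loose steel lid, lying right way up on the bench; centre of the upright bracket on its middle (its handle), 25 mm above the plate's top, 44 mm above the lid's underside. z: lid's axis, up; y: along the groove and across the bracket's two flat cheeks, 28 mm outside to outside, 48 mm long (x), 32 mm high: grasp here. The same after half a turn about z. Lid mass 0.22 to 0.42 kg.
- lid: The same lid; origin: centre of its underside. From below: round spigot 86 mm across, 10 mm deep, lower edge chamfered; black rubber seal 99 mm across, 3 mm thick; plate 108 mm across, 6 mm thick (top at z = 19 mm); bracket up to z = 66 mm. Same axes as lid_grip.
- lid_groove (a point): Groove across the bracket's top, where the bail's bar comes to rest: this point is where the bar's centre line lies, 23.9 mm above lid_grip. On either side (x = +5.8 and -5.8 mm) a rounded crest along y, top 66 mm above the lid's underside, 28 mm long; outside them ramps fall away at 24 degrees, from x = 22 mm at 45 degrees, to x = +30 and -30 mm.
- seat (a point): Point fixed to the can: where lid_grip lies when the lid is fully home. The can is fixed and leans 30 degrees to its front (about towards the robot). z: the can's axis, out of the mouth, 30 degrees from vertical; y: level, parallel to the bail's hinge; x: to the can's rear, upper side. The lid's y must lie along this y, either way round.
- mouth (a point): Centre of the can's mouth in the plane of its rim, 34 mm below seat along the can's axis; same axes. Opening about 91 mm across: the spigot enters with 2 to 3 mm to spare all round, and the seal rests on the rim. Neck 100 mm across outside, body 120 mm, can 150 mm long along its axis, held in a grey sheet-steel stand 220 x 130 mm.
- bail_pivot (a point): Point on the bail's hinge axis in the middle of the can's neck: 30 mm below the mouth, 64 mm below seat along the can's axis; axes of seat. The hinge axis is y.
- bail (a joint): Angle of the wire bail about its hinge, rad: 0 = standing along the can's axis over the middle of the lid (clamped in the groove when the lid is on); positive = swung to the rear (+x of seat), 1.15 to 1.45 at the start. Stops at 1.5 and -1.5. A little friction: it stays where it is put.
- bail_mid (a point): Middle of the bail's cross bar, 8 mm round steel wire, straight for 50 mm to either side, parallel to seat's y; 86.7 mm from the hinge axis when relaxed. Legs 62 mm to either side. Pinch or push the bar beside its middle (34 mm off is good), where fingers pass clear of the lid's bracket. z: away from the hinge along the legs; y: along the bar.
- bail_wire: The wire bail as a whole; origin on the hinge axis, z along its legs. It is springy along z, 3.5 N/mm: to climb the rear ramp (from about 0.24 rad) and pass its crest (about 0.07 rad) it must stretch 3 mm, with 6 to 15 N of push on the bar; let the bar move outwards, or help it out. In the groove it stays stretched 1 mm and presses on the lid with about 4 N.
- scraper: Bystander between the lid and the can: scraper with a round grey handle, 210 mm long, 30 mm wide, 23 mm high, lying along x in the middle of the bench; origin near its middle, on the bench.
- vial: Bystander nearer the robot: small upright steel vial, 26 mm in diameter, 68 mm high; origin under its centre.
Mind the look-alikes: they are no part of the job. What is shaped like the lid but blue is not meant.

How it is judged (in metres and radians):
On the way:
1. the lid is home on the mouth, groove in line with the bail, with the bail still back (distance between lid_grip and seat below 0.007 m and angle between the z axis of lid_grip and the z axis of seat, either way round below 0.07 rad and angle between the y axis of lid_grip and the y axis of seat, either way round below 0.17 rad and value of joint bail above 0.35 rad), for 0.2 s.
At the end, for the whole second after the job is handed in: The lid is home on the mouth (lid_grip within 6 mm of seat, axes within 0.06 rad, groove within 0.15 rad of the bail's line), and the bail rests in the groove (joint within 0.07 rad of 0), pressing on the lid with more than 2 N, all at rest (distance between lid_grip and seat below 0.006 m and angle between the z axis of lid_grip and the z axis of seat, either way round below 0.06 rad and angle between the y axis of lid_grip and the y axis of seat, either way round below 0.15 rad and value of joint bail between -0.07 and 0.07 rad and contact force between bail_wire and lid above 2 N and velocity of joint bail between -0.05 and 0.05 rad/s and linear speed of lid below 0.02 m/s); the robot touches nothing.
It fails at once if the scraper or the vial was shifted by more than 30 mm or the vial knocked over (distance of any of scraper, vial from where it was at the start of the episode above 0.03 m or angle between vial's own z axis and vertical above 0.7 rad).
It also fails if it takes over 67 s, if anything falls off the work surface, if the arm or the gripper's body presses on something with over 40 N, if the wrist force passes 120 N, or if a joint passes its speed limit or range.

## Working session

There is one attempt and no reset: what is moved stays moved. The work goes in short steps, Python scripts to look and compute and a tool call to move; the robot and the scene stay as the last step left them, time stands still between calls to the robot, and variables do not carry over. Pictures are saved under pics/ and viewed, and the job is handed in when it is done.

Besides the shell and the picture viewer there is one more tool, called after "Emit:" as name(argument=value, ...), one argument or row to a line, values as JSON. arm_command: Moves the arm, as the interface text tells. Its arguments: {"type":"object","properties":{"series":{"type":"array"}},"required":["series"]}

```bash
ls; mkdir -p pics; python3 - <<'E'
from cell import ctrl
import cv2,numpy as np
s=ctrl.read_state();print(s)
for n in ["side","top","wrist"]:
    im=ctrl.get_image(n);cv2.imwrite(f"pics/a_{n}.png",im)
    print(n,ctrl.calibration(n))
for n,c in [("lid","top"),("lid","side"),("lid_grip","top"),("seat","top"),("mouth","top"),("bail_mid","top"),("bail_mid","side"),("bail_wire","top"),("scraper","top"),("vial","top")]:
    try: print(n,c,ctrl.spot_in(n,c))
    except Exception as e: print(n,c,e)
E
```

```text
pics
{'clock': 0.0, 'qpos': array([ 1.10021031,  0.62935315,  0.0384175 ,  1.51837857, -0.02699353,
        0.99630019, -0.01998668]), 'qd': array([-3.27870101e-04, -6.72348600e-04,  7.55226813e-04,  1.63645632e-03,
       -1.45023968e-03,  2.52838068e-03,  5.13192781e-05]), 'tau': array([ 2.87467628e-04, -5.63404584e+01,  1.22601695e+00, -1.93448728e+01,
        1.08517628e-02,  1.04761234e-02,  5.95950928e-05]), 'eef_pos': array([ 255.74627761, -596.81303392,  196.08077872]), 'tool_rot': array([-1.56192329,  1.56887435,  1.98449176]), 'force': array([-0.14356084, -0.26720549, -0.60124085]), 'torque': array([-0.01366872,  0.04293249,  0.00660082]), 'width': 85.37410102047544}
side {'fovy': 54.64472409603597, 'cx': 323.4590946463996, 'cy': 211.89029833110314, 'k1': -0.06199361896381663, 'cam_to_world': array([[ 7.89992100e-01,  4.37016194e-01, -4.30034101e-01,
         2.37425492e+02],
       [-6.13037581e-01,  5.51725481e-01, -5.65494401e-01,
        -4.33778719e+02],
       [-9.86943956e-03,  7.10363174e-01,  7.03766122e-01,
         6.97225516e+02],
       [ 0.00000000e+00,  0.000
[... 1189 characters left out ...]
, 'conf': 0.88}, {'centre': [461.1, 242.3, 20.3], 'conf': 0.81}, {'centre': [775.2, 196.7, 19.8], 'conf': 0.67}]
lid_grip top [{'centre': [626.6, 198.9, 21.5], 'conf': 0.75}, {'centre': [782.0, 203.7, 20.8], 'conf': 0.74}, {'centre': [466.2, 245.3, 16.4], 'conf': 0.7}]
seat top [{'centre': [634.4, -230.7, 147.7], 'conf': 0.94}]
mouth top [{'centre': [636.2, -232.6, 155.5], 'conf': 0.76}]
bail_mid top [{'centre': [657.2, -223.9, 219.5], 'conf': 0.61}]
bail_mid side [{'centre': [655.0, -241.7, 219.6], 'conf': 0.78}]
bail_wire top [{'centre': [653.3, -225.0, 222.0], 'conf': 0.88}]
scraper top [{'centre': [609.4, 4.0, 14.8], 'conf': 0.9}]
vial top [{'centre': [424.3, -24.1, 66.8], 'conf': 0.61}]
```

View pics/a_top.png

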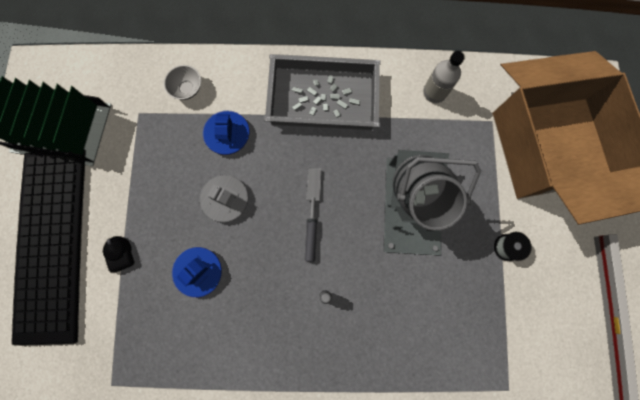

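View pics/a_side.png

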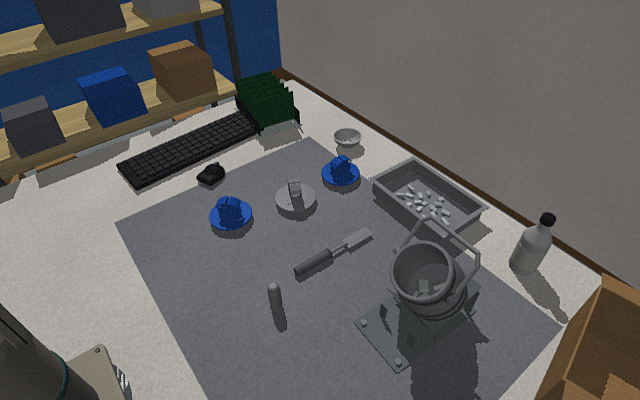

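View pics/a_wrist.png

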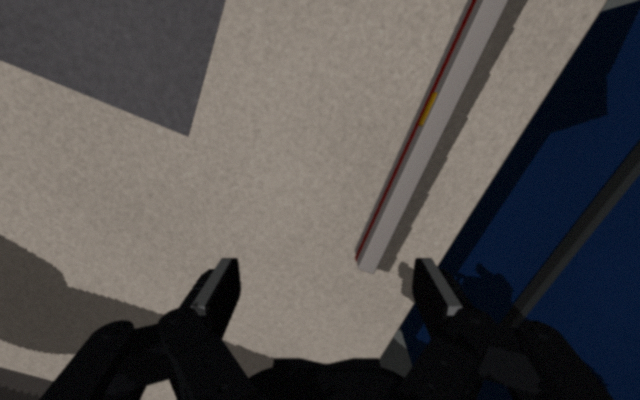

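Look-alikes for the lid in the top picture are blue at (227,132), blue at (197,272) and bare steel grey at (225,199). By the description I choose the grey one. In the side picture it is at (296,198). Next I'll check it in a close crop and look at the can.

```bash
cat > h.py <<'E'
import numpy as np,cv2
from cell import ctrl
from scipy.spatial.transform import Rotation as Ro
def Tt(s):
    T=np.eye(4);T[:3,:3]=Ro.from_euler('xyz',s['tool_rot']).as_matrix();T[:3,3]=s['eef_pos'];return T
def cam(n,s=None):
    c=ctrl.calibration(n)
    T=c['cam_to_world'] if n!='wrist' else Tt(s)@c['T_tool_cam']
    f=200/np.tan(np.radians(c['fovy']/2))
    return dict(T=np.array(T),f=f,cx=c['cx'],cy=c['cy'],k=c['k1'])
def proj(C,P):
    P=np.atleast_2d(P);q=(P-C['T'][:3,3])@C['T'][:3,:3]
    u=q[:,0]/-q[:,2];v=-q[:,1]/-q[:,2];r2=u*u+v*v;g=1+C['k']*r2
    return np.c_[C['cx']+C['f']*u*g,C['cy']+C['f']*v*g]
def ray(C,px):
    a=np.array([(px[0]-C['cx'])/C['f'],(px[1]-C['cy'])/C['f']]);b=a.copy()
    for _ in range(20): b=a/(1+C['k']*(b@b))
    d=C['T'][:3,:3]@np.array([b[0],-b[1],-1]);return C['T'][:3,3],d/np.linalg.norm(d)
def onz(C,px,z):
    o,d=ray(C,px);return o+d*(z-o[2])/d[2]
def lidR(yaw): return Ro.from_euler('z',yaw).as_matrix()
def seatR(yaw): # yaw: direction of can rear (+x level) about z
    return Ro.from_euler('z',yaw).as_matrix()@Ro.from_euler('y',-np.pi/6).as_matrix()
def circ(r,z,n=48):
    t=np.linspace(0,2*np.pi,n+1);return np.c_[r*np.cos(t),r*np.sin(t),0*t+z]
def lid_pts():
    b=[]
    for y in (-14,14):
        b.append(np.array([[-24,y,20],[-24,y,52],[24,y,52],[24,y,20]]))
    return [circ(54,19),circ(54,13)]+[np.array([[-5.8,-14,66],[-5.8,14,66]]),np.array([[5.8,-14,66],[5.8,14,66]]),np.array([[22,-14,58.5],[22,14,58.5],[30,14,50],[30,-14,50],[22,-14,58.5]]),np.array([[-22,-14,58.5],[-22,14,58.5],[-30,14,50],[-30,-14,50],[-22,-14,58.5]])]
def can_pts(): # in mouth frame
    return [circ(45.5,0),circ(50,0),circ(60,-150)]
def bail_pts(a,L=86.7):
    p=np.array([[0,-62,0],[0,-62,L-12],[0,-50,L],[0,50,L],[0,62,L-12],[0,62,0]],float)
    return [p@Ro.from_euler('y',a).as_matrix().T+[0,0,-30]]
def draw(im,C,R,t,polys,sc=1,off=(0,0),col=(0,255,0)):
    for p in polys:
        q=(proj(C,p@R.T+t)+.5-np.array(off))*sc
        cv2.polylines(im,[np.round(q*8).astype(np.int32)],False,col,1,cv2.LINE_AA,3)
def crop(im,x0,y0,w,h,sc):
    return cv2.resize(im[y0:y0+h,x0:x0+w],None,fx=sc,fy=sc,interpolation=cv2.INTER_CUBIC)
E
python3 - <<'E'
from h import *
T=cv2.imread('pics/a_top.png');S=cv2.imread('pics/a_side.png')
a=crop(T,180,160,90,80,4.4);b=crop(S,260,165,80,60,5)
c=crop(T,370,140,125,130,4.4);d=crop(S,340,205,160,180,3)
def st(*l):
    H=max(i.shape[0] for i in l);return np.hstack([cv2.copyMakeBorder(i,0,H-i.shape[0],0,0,0) for i in l])
cv2.imwrite('pics/b1.png',st(a,b)[:600,:800]);
cv2.imwrite('pics/b2.png',cv2.convertScaleAbs(crop(T,370,140,125,130,4.4),alpha=1.5));cv2.imwrite('pics/b3.png',cv2.convertScaleAbs(d,alpha=1.5))
E
```

```text
(no output)
```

View pics/b1.png

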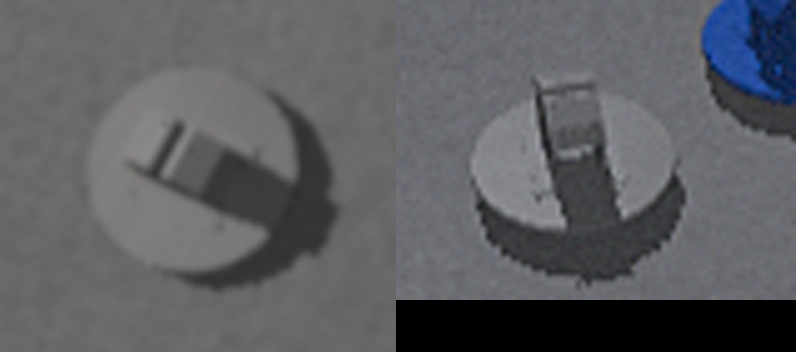

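View pics/b2.png

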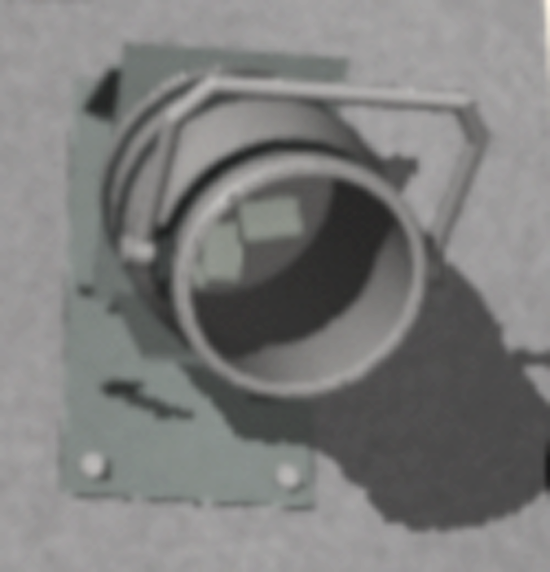

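View pics/b3.png

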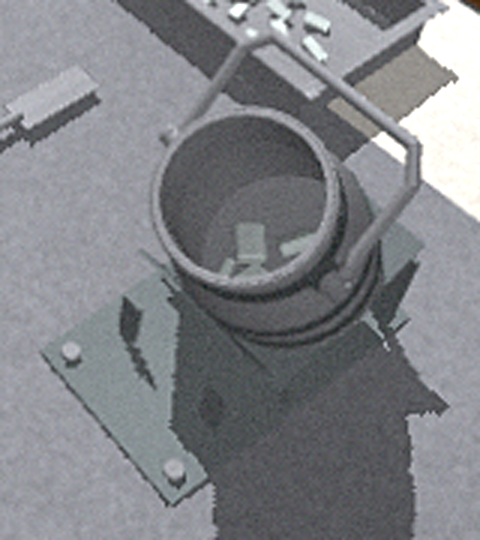

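Crop check: the grey lid at (225,199) in the top picture is plain steel, its bracket leans to the right, and it's the one I want. The can's mouth is centred near (438,202), with the bail's bar from (418,159) to (477,163). Next I'll fit both poses.

```bash
cat > fit1.py <<'E'
from h import *
from scipy.optimize import least_squares
T=cv2.imread('pics/a_top.png');S=cv2.imread('pics/a_side.png')
CT,CS=cam('top'),cam('side')
t=np.array([(172,268),(300,152),(426,262),(290,397),(200,190),(395,190),(205,350),(395,355)])/4.4+[370,140]-.4
s=np.array([(152,190),(245,108),(338,190),(255,292),(320,262),(175,262),(175,135),(315,140)])/3+[340,205]-.33
bt=np.array([(213,85),(468,100)])/4.4+[370,140]-.4
bs=np.array([(262,36),(415,146)])/3+[340,205]-.33
tt=np.linspace(0,2*np.pi,361)
def res(p):
    R=seatR(p[3]);m=p[:3];r=[]
    q=np.c_[50*np.cos(tt),50*np.sin(tt),0*tt]@R.T+m
    for C,o in((CT,t),(CS,s)):
        e=proj(C,q);ec=e[:-1].mean(0)
        for x in o:
            d=np.linalg.norm(e-x,axis=1);i=d.argmin();r.append(d[i]*np.sign(np.linalg.norm(x-ec)-np.linalg.norm(e[i]-ec)))
    for C,o in((CT,bt),(CS,bs)):
        # bar line + ends
        b=bail_pts(p[4])[0][[2,3]]*[1,1.06,1]
        e=proj(C,b@R.T+m)
        if np.linalg.norm(e[0]-o[0])>np.linalg.norm(e[1]-o[0]): e=e[::-1]
        r+=list(((e-o)*.6).ravel())
    return r
o=least_squares(res,[636,-232,155,0,1.3],loss='soft_l1',x_scale=[10,10,10,.1,.1])
p=o.x;print(np.round(p,3),np.round(o.fun,1), o.cost);np.save('can.npy',p)
R=seatR(p[3]);print('seat',R@[0,0,34]+p[:3],'bail_mid',R@(np.r_[0,0,-30]+Ro.from_euler('y',p[4]).apply([0,0,86.7]))+p[:3])
for n,I,C,x,y,w,h,sc in(('t',T,CT,370,140,125,130,4),('s',S,CS,340,205,160,180,3)):
    im=cv2.convertScaleAbs(crop(I,x,y,w,h,sc),alpha=1.5);draw(im,C,R,p[:3],can_pts()[:2]+bail_pts(p[4]),sc,(x,y));cv2.imwrite(f'pics/c_{n}.png',im)
# lid
lp=np.array([(87,165),(190,66),(300,160),(190,275),(115,100),(265,90),(110,235)])/4.4+[180,160]-.4
ls=(np.array([(471-396,165),(575-396,88),(680-396,160),(560-396,232),(490-396,200)]))/5+[260,165]-.4
def rl(p):
    r=[]
    for C,o,z in((CT,lp,19),(CS,ls,19)):
        e=proj(C,np.c_[54*np.cos(tt)+p[0],54*np.sin(tt)+p[1],0*tt+z]);ec=e[:-1].mean(0)
        for x in o:
            d=np.linalg.norm(e-x,axis=1);i=d.argmin();r.append(d[i]*np.sign(np.linalg.norm(x-ec)-np.linalg.norm(e[i]-ec)))
    return r
o=least_squares(rl,[622,199],loss='soft_l1');print('lid',o.x,np.round(o.fun,1))
for ydeg in [float(a) for a in __import__('sys').argv[1:]]:
  ims=[]
  for n,I,C,x,y,w,h,sc in(('t',T,CT,180,160,90,80,4.4),('s',S,CS,260,165,80,70,5)):
    im=cv2.convertScaleAbs(crop(I,x,y,w,h,sc),alpha=1.3);draw(im,C,lidR(np.radians(ydeg)),np.r_[o.x,0],lid_pts(),sc,(x,y));ims.append(im[:350])
  cv2.imwrite(f'pics/d_{ydeg:.0f}.png',np.hstack(ims))
E
python3 fit1.py 60 -30; python3 - <<'E'
import cv2,numpy as np
a=cv2.imread('pics/c_t.png');b=cv2.imread('pics/c_s.png')
H=540;a=cv2.copyMakeBorder(a,0,H-a.shape[0],0,0,0);cv2.imwrite('pics/c.png',np.hstack([a,b])[:,:800])
E
```

```text
[ 5.96024e+02 -2.24753e+02  1.79270e+02 -1.70000e-02  1.14600e+00] [ 3.3  2.7  0.2  1.2  5.6  0.4 -0.1  1.7  0.7  0.7  0.9  2.3  3.4  1.2
  1.8  0.1 -1.1  0.7  0.1  0.2  0.8 -0.5  0.3  0.3] 18.423556628321712
seat [ 579.02624006 -224.46220181  208.71517922] bail_mid [ 661.52937161 -225.87590084  223.75302098]
lid [630.32947724 204.19389658] [ 0.2 -0.4  0.   0.6  0.3 -0.4 -0.2 -0.4  0.1  0.7  0.7 -0.6]
```

```bash
ls pics
```

```text
a_side.png
a_top.png
a_wrist.png
b1.png
b2.png
b3.png
c.png
c_s.png
c_t.png
d_-30.png
d_60.png
```

View pics/c.png

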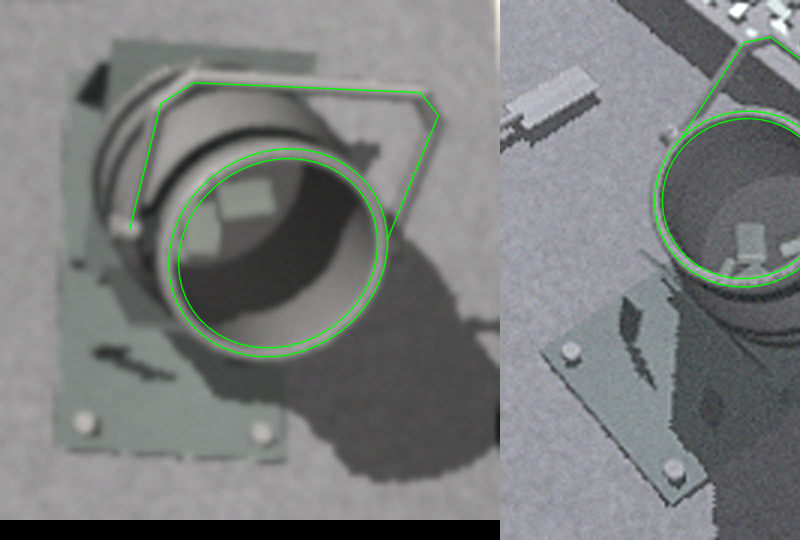

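View pics/d_60.png

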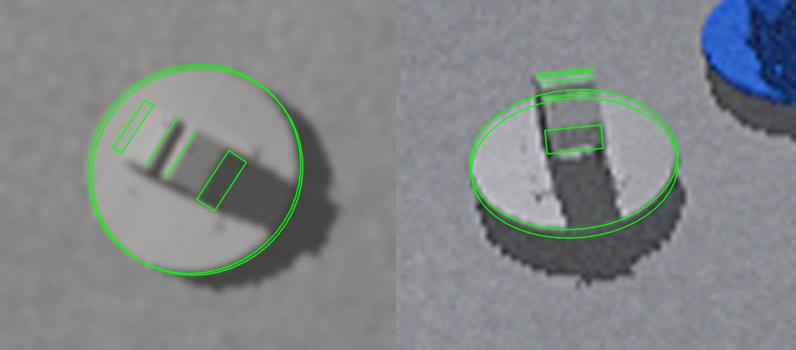

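View pics/d_-30.png

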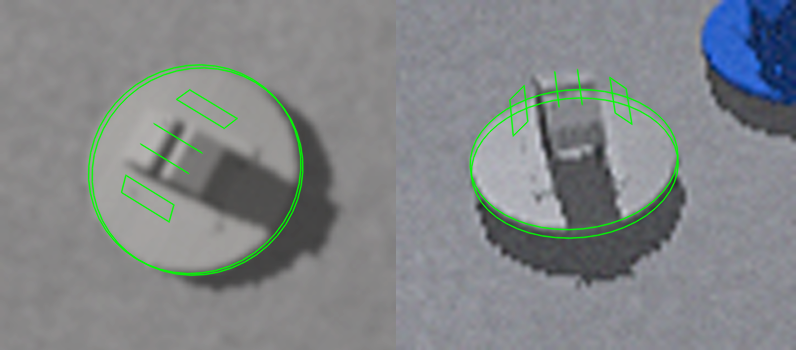

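```bash
cat >> h.py <<'E'
def plan(p,R,n=None,s=None):
    s=s or ctrl.read_state();T=Tt(s)
    d=np.asarray(p)-T[:3,3];w=Ro.from_matrix(R@T[:3,:3].T).as_rotvec(degrees=True)
    k=n or int(np.ceil(max(np.linalg.norm(d)/30,np.linalg.norm(w)/6)))
    print('rows',k,'shift_cm',np.round(d/10,2),'rot',np.round(w,2),'| per row',np.round(d/10/k,3),np.round(w/k,2))
def toolR(xd,yd):
    x=np.array(xd,float);x/=np.linalg.norm(x);y=np.array(yd,float);y-=x*(x@y);y/=np.linalg.norm(y);return np.c_[x,y,np.cross(x,y)]
E
python3 - <<'E'
from h import *
s=ctrl.read_state();print(np.round(Tt(s),3),s['clock'])
p=np.array([600,-228,172]);R=seatR(0)
for sg in(1,-1):
    TR=toolR(-R[:,2],sg*R[:,1]);plan(p+R@[0,0,34+19*-1+180]+[0,0,0],TR)
for sg in(1,-1):
    L=lidR(np.radians(60));TR=toolR([0,0,-1],sg*L[:,1]);plan([630,204,130],TR)
E
```

```text
[[ 0.00000e+00  3.94000e-01 -9.19000e-01  2.56034e+02]
 [ 0.00000e+00 -9.19000e-01 -3.94000e-01 -5.97459e+02]
 [-1.00000e+00  0.00000e+00 -0.00000e+00  1.97037e+02]
 [ 0.00000e+00  0.00000e+00  0.00000e+00  1.00000e+00]] 0.65
rows 27 shift_cm [24.65 36.95 14.38] rot [-40.74  -8.36 152.02] | per row [0.913 1.368 0.533] [-1.51 -0.31  5.63]
rows 16 shift_cm [24.65 36.95 14.38] rot [  6.07 -29.58 -22.66] | per row [1.54  2.309 0.899] [ 0.38 -1.85 -1.42]
rows 30 shift_cm [37.4  80.15 -6.7 ] rot [   0.      0.   -143.19] | per row [ 1.247  2.672 -0.223] [ 0.    0.   -4.77]
rows 30 shift_cm [37.4  80.15 -6.7 ] rot [-0.    0.   36.81] | per row [ 1.247  2.672 -0.223] [-0.    0.    1.23]
```

Emit:
arm_command(
  series=[
    [1,1.54,2.31,0.9,0.38,-1.85,-1.42],
    [1,1.54,2.31,0.9,0.38,-1.85,-1.42],
    [1,1.54,2.31,0.9,0.38,-1.85,-1.42],
    [1,1.54,2.31,0.9,0.38,-1.85,-1.42],
    [1,1.54,2.31,0.9,0.38,-1.85,-1.42],
    [1,1.54,2.31,0.9,0.38,-1.85,-1.42],
    [1,1.54,2.31,0.9,0.38,-1.85,-1.42],
    [1,1.54,2.31,0.9,0.38,-1.85,-1.42],
    [1,1.54,2.31,0.9,0.38,-1.85,-1.42],
    [1,1.54,2.31,0.9,0.38,-1.85,-1.42],
    [1,1.54,2.31,0.9,0.38,-1.85,-1.42],
    [1,1.54,2.31,0.9,0.38,-1.85,-1.42],
    [1,1.54,2.31,0.9,0.38,-1.85,-1.42],
    [1,1.54,2.31,0.9,0.38,-1.85,-1.42],
    [1,1.54,2.31,0.9,0.38,-1.85,-1.42],
    [1,1.54,2.31,0.9,0.38,-1.85,-1.42],
    [1,0,0,0,0,0,0],
    [1,0,0,0,0,0,0],
  ],
)

```text
clock: 2.15
eef_pos: [502.8, -226.3, 341.7]
tool_rot: [3.14, 1.046, 0.001]
force: [-0.6, -1.3, 0.7]
width: 84.9
```

```bash
python3 - <<'E'
from h import *
import pickle
s=ctrl.read_state();print(np.round(Tt(s),3),s['clock'],np.round(s['qpos'],2))
im=ctrl.get_image('wrist');cv2.imwrite('pics/w1.png',im);pickle.dump(s,open('w1.pkl','wb'))
print(ctrl.spot_in('mouth','wrist'),ctrl.spot_in('bail_mid','wrist'))
C=cam('wrist',s);o=im.copy();p=np.load('can.npy');draw(o,C,seatR(p[3]),p[:3],can_pts()[:2]+bail_pts(p[4]));cv2.imwrite('pics/w1o.png',o)
E
```

```text
[[ 5.01000e-01  2.00000e-03 -8.65000e-01  5.02784e+02]
 [ 1.00000e-03 -1.00000e+00 -2.00000e-03 -2.26291e+02]
 [-8.65000e-01  1.00000e-03 -5.01000e-01  3.41730e+02]
 [ 0.00000e+00  0.00000e+00  0.00000e+00  1.00000e+00]] 2.15 [ 0.71  0.13 -0.17  2.05 -0.47  0.56 -0.68]
[{'centre': [641.0, -222.3, 151.4], 'conf': 0.81}] [{'centre': [657.3, -226.2, 221.7], 'conf': 0.97}]
```

View pics/w1.png

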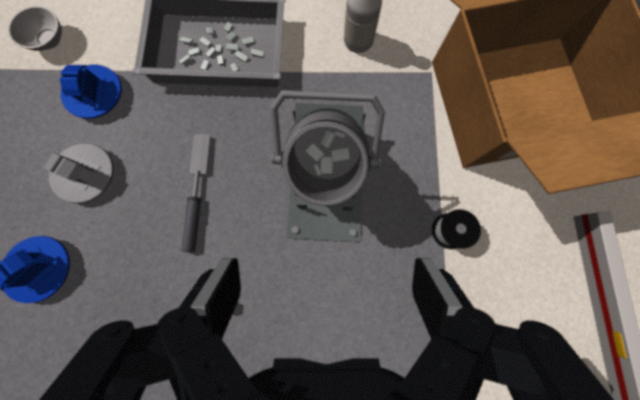

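View pics/w1o.png

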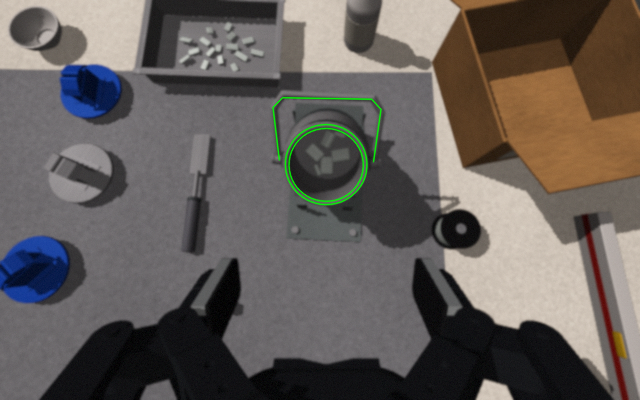

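The wrist view shows the can's rim centred near (327,160), a few px from the fit, and the bail bar from about (280,98) to (378,98). I'll refine with a close crop.

```bash
python3 - <<'E'
from h import *
im=cv2.imread('pics/w1.png');c=cv2.convertScaleAbs(crop(im,260,80,130,130,4.5),alpha=1.4)
for i in range(0,585,90):
    cv2.putText(c,str(i),(i,10),0,.35,(0,255,255));cv2.putText(c,str(i),(0,i+5),0,.35,(0,255,255))
cv2.imwrite('pics/w1c.png',c)
E
```

```text
(no output)
```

View pics/w1c.png

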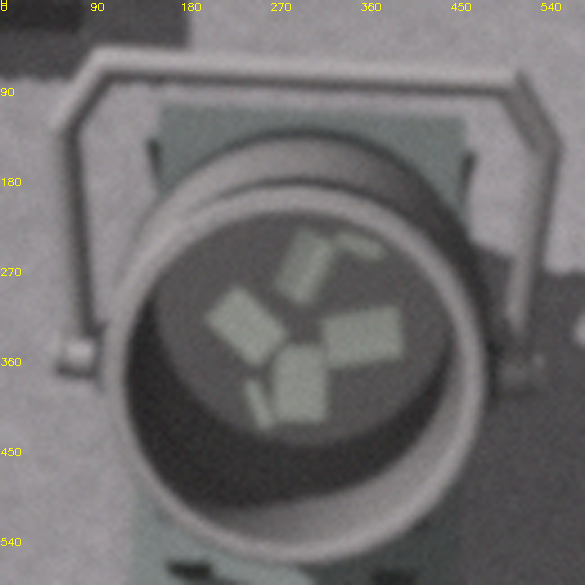

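```bash
cat > fit2.py <<'E'
from h import *
import pickle
from scipy.optimize import least_squares
T=cv2.imread('pics/a_top.png');S=cv2.imread('pics/a_side.png');W=cv2.imread('pics/w1.png')
CT,CS,CW=cam('top'),cam('side'),cam('wrist',pickle.load(open('w1.pkl','rb')))
cv=lambda l,sc,off:(np.array(l)+.5)/sc-.5+off
t=cv([(172,268),(300,152),(426,262),(290,397),(200,190),(395,190),(205,350),(395,355)],4.4,[370,140])
s=cv([(152,190),(245,108),(338,190),(255,292),(320,262),(175,262),(175,135),(315,140)],3,[340,205])
w=cv([(103,370),(488,370),(295,186),(295,563),(160,238),(432,235),(165,512),(432,510)],4.5,[260,80])
bt=cv([(213,85),(468,100)],4.4,[370,140]);bs=cv([(262,36),(415,146)],3,[340,205]);bw=cv([(98,64),(512,82)],4.5,[260,80])
pv=cv([(72,355),(515,372)],4.5,[260,80])
tt=np.linspace(0,2*np.pi,361)
off0=np.zeros(6)
def res(p,parts=False):
    R=seatR(p[3]);m=p[:3];r=[]
    q=np.c_[50*np.cos(tt),50*np.sin(tt),0*tt]@R.T+m
    for k,(C,o) in enumerate(((CT,t),(CS,s),(CW,w))):
        e=proj(C,q)+p[5+2*k:7+2*k];ec=e[:-1].mean(0)
        for x in o:
            d=np.linalg.norm(e-x,axis=1);i=d.argmin();r.append(d[i]*np.sign(np.linalg.norm(x-ec)-np.linalg.norm(e[i]-ec)))
    for k,(C,o) in enumerate(((CT,bt),(CS,bs),(CW,bw))):
        b=bail_pts(p[4])[0][[2,3]]
        e=proj(C,b@R.T+m)+p[5+2*k:7+2*k]
        if np.linalg.norm(e[0]-o[0])>np.linalg.norm(e[1]-o[0]): e=e[::-1]
        n=o[1]-o[0];n=np.array([-n[1],n[0]])/np.linalg.norm(n)
        r+=list((e-o)@n);r.append(((e-o).mean(0)@[n[1],-n[0]])*.5)
    e=proj(CW,np.array([[0,64,-30],[0,-64,-30.]])@R.T+m)+p[9:11];r+=list(((e-pv)*.5).ravel())
    return np.r_[r,p[5:]/1.5]   # calibration slack per camera ~1.5 px
o=least_squares(res,np.r_[610,-228,170,0,1.2,off0],loss='soft_l1',x_scale=[10,10,10,.1,.1]+[1]*6)
p=o.x;print(np.round(p,3));print(np.round(o.fun,1))
np.save('can.npy',p[:5]);R=seatR(p[3]);print('seat',R@[0,0,34]+p[:3])
ims=[]
for k,(I,C,x,y,w_,h,sc) in enumerate(((T,CT,370,140,125,130,3),(S,CS,340,205,160,130,2.4),(W,CW,260,80,130,130,3))):
    im=cv2.convertScaleAbs(crop(I,x,y,w_,h,sc),alpha=1.5);draw(im,C,R,p[:3],can_pts()[:2]+bail_pts(p[4]),sc,np.array([x,y])-p[5+2*k:7+2*k]);ims.append(cv2.copyMakeBorder(im,0,390-im.shape[0],0,0,0))
o=np.hstack(ims);cv2.imwrite('pics/f.png',cv2.resize(o,(800,int(390*800/o.shape[1]))))
E
python3 fit2.py
```

```text
[ 5.92036e+02 -2.24832e+02  1.94877e+02 -3.60000e-02  1.09300e+00
 -3.76900e+00 -1.65000e+00 -2.81000e-01  4.93000e+00  5.20000e-02
  1.00000e-01]
[ 1.6  0.9  0.2  1.7  3.7 -0.5 -0.7  2.4  0.2  0.7  0.5  1.5  2.9  0.2
  1.6 -0.1  0.1  0.2  0.2 -0.2  0.5  1.3 -0.1  0.4  0.2  0.4  0.  -1.5
  0.5  0.1  0.2 -0.7 -0.  -0.2 -0.4  1.1 -0.5 -2.5 -1.1 -0.2  3.3  0.
  0.1]
seat [ 575.04644057 -224.2238849   224.32216766]
```

View pics/f.png

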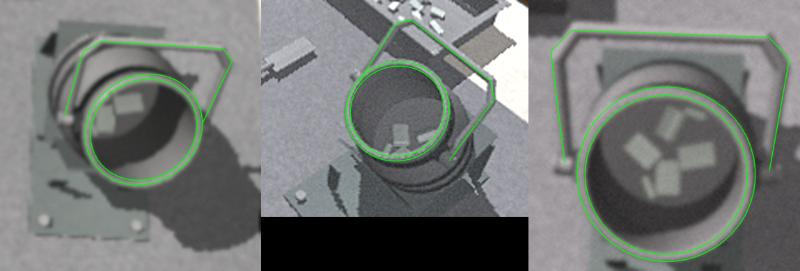

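```bash
sed -e 's/50\*np.cos(tt),50\*np.sin(tt)/p[11]*np.cos(tt),p[11]*np.sin(tt)/; s/p\[5:\]\/1.5/p[5:11]\/1.0/; s/1.2,off0\]/1.2,off0,51]/; s/+\[1\]\*6/+[1]*7/; s/can_pts()\[:2\]/[circ(p[11],0)]/' fit2.py > fit3.py; python3 fit3.py
```

```text
[ 5.97318e+02 -2.24396e+02  1.77004e+02 -3.70000e-02  1.17400e+00
 -5.61000e-01  2.90000e-02 -2.66000e-01  3.73000e-01  3.26000e-01
 -1.64000e-01  5.28800e+01]
[ 0.5  0.6 -0.2  0.4  2.9 -0.6 -2.2  1.5 -0.8 -0.1 -0.7 -0.1  1.5 -1.
  0.9 -1.  -0.2 -0.1 -0.3 -0.2  0.3  1.  -0.3  0.3 -0.4 -0.2 -0.8 -1.3
  1.   1.   0.9  0.2  0.   1.  -0.3 -0.1 -0.5 -0.6  0.  -0.3  0.4  0.3
 -0.2]
seat [ 580.32959418 -223.77386718  206.44902323]
```

View pics/f.png

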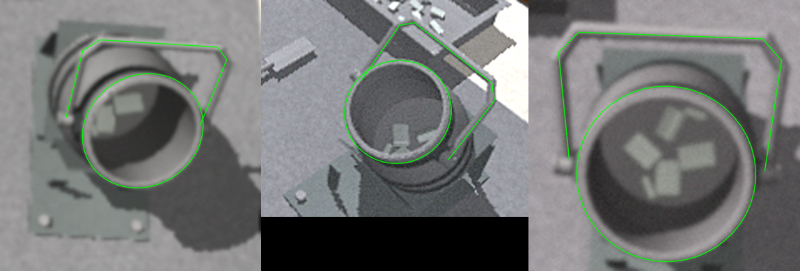

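Emit:
arm_command(
  series=[
    [1,1.4,0,-2.4,0,0,0],
    [1,1.4,0,-2.4,0,0,0],
    [1,1.4,0,-2.4,0,0,0],
    [1,1.3,0,-2.3,0,0,0],
    [1,0,0,0,0,0,0],
    [1,0,0,0,0,0,0],
  ],
)

```text
clock: 2.8
eef_pos: [556.6, -228.4, 244.2]
tool_rot: [-3.136, 1.05, 0.002]
force: [-0.2, 0.1, -0.6]
width: 85.5
```

```bash
python3 - <<'E'
from h import *
import pickle
s=ctrl.read_state();print(s['clock'],s['eef_pos'])
im=ctrl.get_image('wrist');cv2.imwrite('pics/w2.png',im);pickle.dump(s,open('w2.pkl','wb'))
c=cv2.convertScaleAbs(crop(im,230,70,190,190,4.2)[:600],alpha=1.4)[:600]
c=cv2.convertScaleAbs(crop(im,230,90,190,142,4.2),alpha=1.4)
for i in range(0,800,100):
    cv2.putText(c,str(i),(i,10),0,.35,(0,255,255));cv2.putText(c,str(i),(0,i+5),0,.35,(0,255,255))
cv2.imwrite('pics/w2c.png',c)
E
```

```text
2.8 [ 556.59147301 -228.43488432  244.23920899]
```

View pics/w2.png

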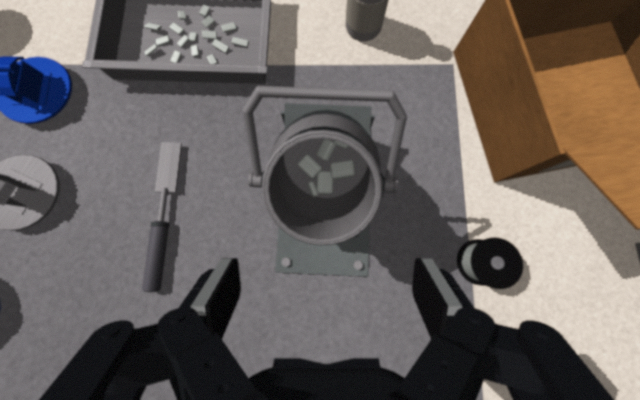

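View pics/w2c.png

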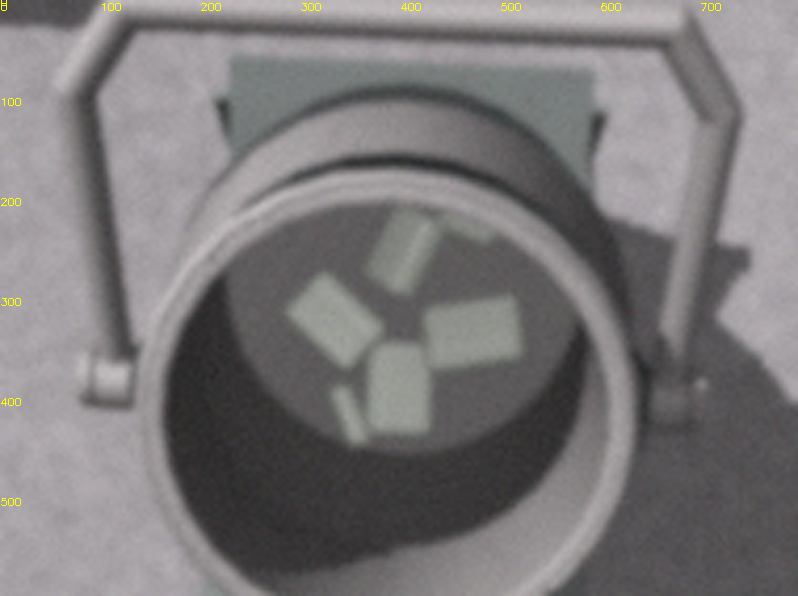

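The second wrist view shows the rim from (263,188) to (382,188), the bail bar from (258,93) to (392,97) and the pivots at (256,180) and (391,186). I'll fit all four views together.

```bash
cat > fit4.py <<'E'
from h import *
import pickle
from scipy.optimize import least_squares
im=[cv2.imread(f'pics/{n}.png') for n in('a_top','a_side','w1','w2')]
C=[cam('top'),cam('side'),cam('wrist',pickle.load(open('w1.pkl','rb'))),cam('wrist',pickle.load(open('w2.pkl','rb')))]
cv=lambda l,sc,off:(np.array(l)+.5)/sc-.5+off
rim=[cv([(172,268),(300,152),(426,262),(290,397),(395,190),(205,345),(395,355)],4.4,[370,140]),
cv([(152,190),(245,108),(338,190),(255,292),(320,262),(175,262),(175,135),(315,140)],3,[340,205]),
cv([(103,370),(488,370),(295,186),(295,563),(160,238),(432,235),(165,512),(432,510)],4.5,[260,80]),
cv([(140,410),(637,410),(385,168),(195,560),(588,560),(200,255),(575,250)],4.2,[230,90])]
bar=[cv([(213,85),(468,100)],4.4,[370,140]),cv([(262,36),(415,146)],3,[340,205]),cv([(98,64),(512,82)],4.5,[260,80]),cv([(122,16),(675,28)],4.2,[230,90])]
pv=[None,None,cv([(72,355),(515,372)],4.5,[260,80]),cv([(107,378),(675,402)],4.2,[230,90])]
W=[.5,.5,1,1]
tt=np.linspace(0,2*np.pi,361)
def res(p):
    R=seatR(p[3]);m=p[:3];r=[]
    q=np.c_[p[5]*np.cos(tt),p[5]*np.sin(tt),0*tt-2]@R.T+m
    for k in range(4):
        of=p[6+2*k:8+2*k];e=proj(C[k],q)+of;ec=e[:-1].mean(0)
        for x in rim[k]:
            d=np.linalg.norm(e-x,axis=1);i=d.argmin();r.append(W[k]*d[i]*np.sign(np.linalg.norm(x-ec)-np.linalg.norm(e[i]-ec)))
        o=bar[k];b=bail_pts(p[4])[0][[2,3]];e=proj(C[k],b@R.T+m)+of
        if np.linalg.norm(e[0]-o[0])>np.linalg.norm(e[1]-o[0]): e=e[::-1]
        n=o[1]-o[0];n=np.array([-n[1],n[0]])/np.linalg.norm(n)
        r+=list(W[k]*((e-o)@n));r.append(((e-o).mean(0)@[n[1],-n[0]])*.5*W[k])
        if pv[k] is not None:
            e=proj(C[k],np.array([[0,64,-30],[0,-64,-30.]])@R.T+m)+of;r+=list(((e-pv[k])*.5).ravel())
    return np.r_[r,p[6:14]]
o=least_squares(res,np.r_[610,-228,170,0,1.2,52,np.zeros(8)],loss='soft_l1',x_scale=[10,10,10,.1,.1]+[1]*9)
p=o.x;print(np.round(p,3));print(np.round(o.fun,1))
J=o.jac;cov=np.linalg.inv(J.T@J);print('sd',np.sqrt(np.diag(cov))[:6].round(3))
np.save('can.npy',p[:5]);R=seatR(p[3]);print('seat',R@[0,0,34]+p[:3],'bailmid',R@(np.r_[0,0,-30]+Ro.from_euler('y',p[4]).apply([0,0,86.7]))+p[:3])
c=cv2.convertScaleAbs(crop(im[3],230,90,190,142,4.2),alpha=1.4)
draw(c,C[3],R,p[:3],[circ(p[5],-2),circ(45.5,0)]+bail_pts(p[4]),4.2,np.array([230,90])-p[12:14]);cv2.imwrite('pics/f4.png',c)
E
python3 fit4.py
```

```text
[ 5.95675e+02 -2.24675e+02  1.80397e+02 -3.80000e-02  1.18100e+00
  5.24980e+01 -2.36000e-01  1.00000e-02 -2.38000e-01  4.36000e-01
  8.30000e-02 -1.94000e-01 -5.30000e-02  1.60000e-02]
[ 0.7  0.5 -0.4  0.2 -0.5 -1.1  0.5 -0.2 -0.1 -0.1 -0.3 -0.1 -0.3  0.2
  0.9 -0.3  0.5 -0.5 -1.   0.2  0.4 -0.1 -0.2 -0.1 -0.1  0.4  1.1 -0.3
  0.3  0.4 -0.2  0.   0.7 -0.2  0.2 -0.3 -0.4 -0.9  0.9 -0.3  0.4 -0.5
  0.5 -0.5  0.6  0.   1.   0.2 -0.5 -0.5 -0.2  0.  -0.2  0.4  0.1 -0.2
 -0.1  0. ]
sd [1.188 0.762 3.231 0.006 0.029 0.681]
seat [ 578.68723202 -224.03711889  209.84229954] bailmid [ 663.59931477 -227.22627743  223.0523959 ]
```

View pics/f4.png

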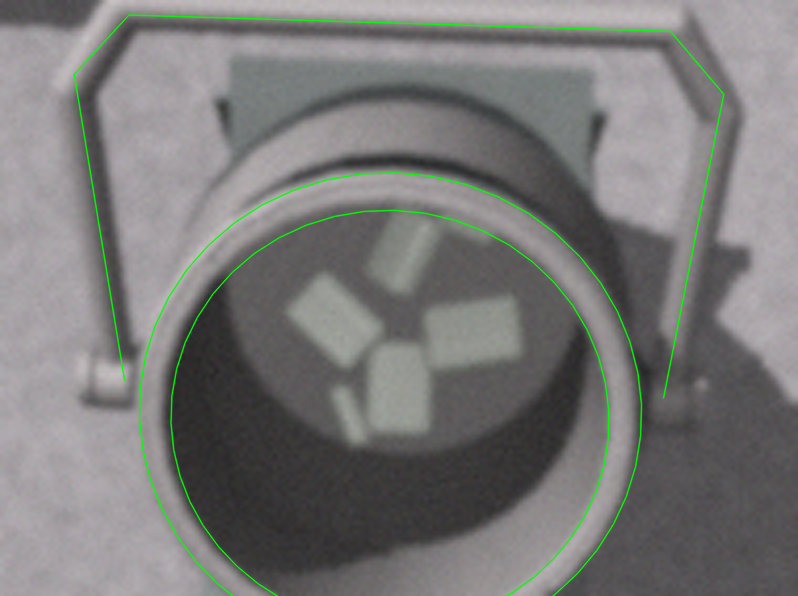

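```bash
python3 - <<'E'
from h import *
L=lidR(np.radians(60));plan([630,204,150],toolR([0,0,-1],-L[:,1]))
E
```

```text
rows 15 shift_cm [ 7.31 43.3  -9.57] rot [-15.69  27.15  58.73] | per row [ 0.487  2.886 -0.638] [-1.05  1.81  3.92]
```

Emit:
arm_command(
  series=[
    [1,0,2.9,0.6,-1.05,1.81,3.92],
    [1,0,2.9,0.6,-1.05,1.81,3.92],
    [1,0.5,2.9,0,-1.05,1.81,3.92],
    [1,0.6,2.9,0,-1.05,1.81,3.92],
    [1,0.6,2.9,0,-1.05,1.81,3.92],
    [1,0.6,2.9,-0.9,-1.05,1.81,3.92],
    [1,0.6,2.9,-1,-1.05,1.81,3.92],
    [1,0.6,2.9,-1,-1.05,1.81,3.92],
    [1,0.6,2.9,-1,-1.05,1.81,3.92],
    [1,0.6,2.9,-1,-1.05,1.81,3.92],
    [1,0.6,2.9,-1,-1.05,1.81,3.92],
    [1,0.6,2.9,-1,-1.05,1.81,3.92],
    [1,0.6,2.9,-1,-1.05,1.81,3.92],
    [1,0.7,2.9,-1.4,-1.05,1.81,3.92],
    [1,0.7,2.7,-1.5,-1.05,1.81,3.92],
    [1,0,0,0,0,0,0],
    [1,0,0,0,0,0,0],
  ],
)

```text
clock: 4.27
eef_pos: [636.5, 206.7, 150.0]
tool_rot: [3.09, 1.57, 1.001]
force: [1.3, -0.5, -0.5]
width: 85.6
```

```bash
python3 - <<'E'
from h import *
import pickle
s=ctrl.read_state();print(s['clock'],s['eef_pos'],s['tool_rot'],np.round(s['qpos'],2))
im=ctrl.get_image('wrist');cv2.imwrite('pics/w3.png',im);pickle.dump(s,open('w3.pkl','wb'))
o=im.copy();draw(o,cam('wrist',s),lidR(np.radians(60)),np.array([630.3,204.2,0]),lid_pts());cv2.imwrite('pics/w3o.png',o)
E
```

```text
4.2667 [636.51063035 206.74792186 150.02727822] [3.09041064 1.57001691 1.00095997] [-0.28  0.71 -0.13  1.5   0.1   0.94 -0.96]
```

View pics/w3o.png

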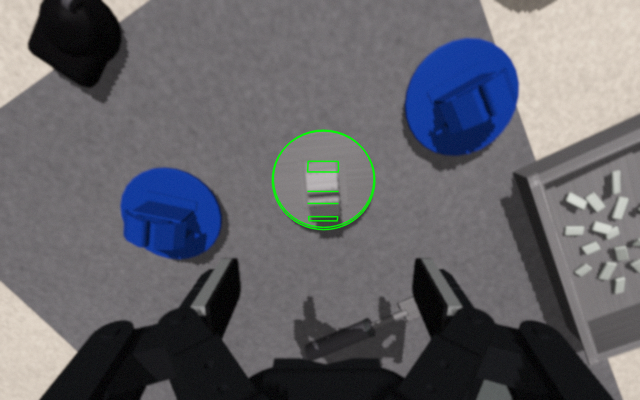

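The wrist overlay at (323,180) matches the grey lid, with blue ones at (170,213) and (463,97). I'll check the yaw in an enlarged crop.

```bash
python3 - <<'E'
from h import *
import pickle
s=pickle.load(open('w3.pkl','rb'));im=cv2.imread('pics/w3.png');C=cam('wrist',s)
a=crop(im,265,120,120,125,3.3);b=a.copy()
draw(b,C,lidR(np.radians(60)),np.array([630.3,204.2,0]),lid_pts(),3.3,(265,120))
cv2.imwrite('pics/w3c.png',np.hstack([a,b]))
L=lidR(np.radians(60));plan([630.3,204.2,24],toolR([0,0,-1],-L[:,1]))
E
```

```text
rows 5 shift_cm [-6.600e-01 -1.000e-02 -1.269e+01] rot [ 0.04  0.1  -0.12] | per row [-1.330e-01 -2.000e-03 -2.538e+00] [ 0.01  0.02 -0.02]
```

View pics/w3c.png

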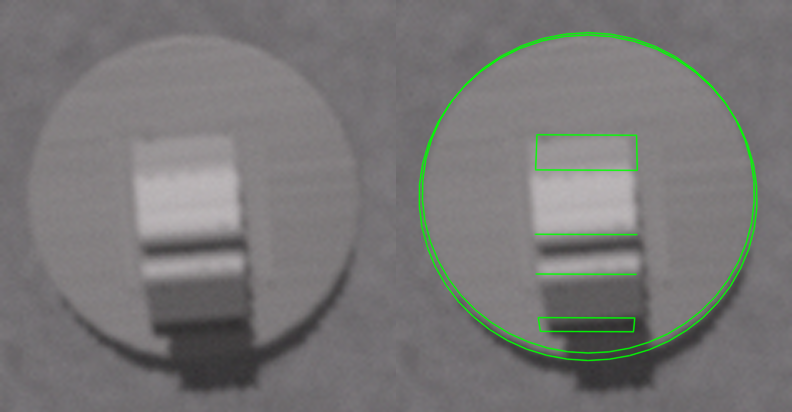

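```bash
python3 - <<'E'
from h import *
import pickle
s=pickle.load(open('w3.pkl','rb'));im=cv2.imread('pics/w3.png');C=cam('wrist',s)
o=[]
for y in(63,65):
    b=crop(im,265,120,120,125,3.3)
    draw(b,C,lidR(np.radians(y)),np.array([630.3,204.6,0]),lid_pts(),3.3,(265,120));o.append(b)
cv2.imwrite('pics/w3d.png',np.hstack(o))
E
```

```text
(no output)
```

View pics/w3d.png

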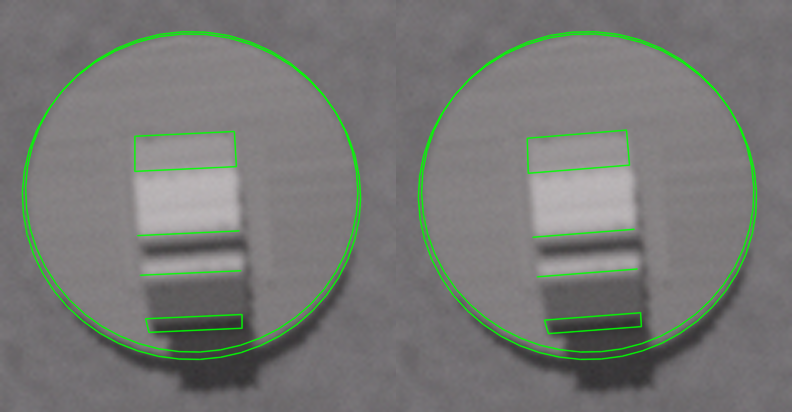

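```bash
python3 - <<'E'
from h import *
L=lidR(np.radians(63.5));plan([631,204,23],toolR([0,0,-1],-L[:,1]))
E
```

```text
rows 5 shift_cm [ -0.59  -0.03 -12.79] rot [0.03 0.1  3.38] | per row [-0.119 -0.006 -2.558] [0.01 0.02 0.68]
```

Emit:
arm_command(
  series=[
    [1,-0.3,0,-2.5,0,0.05,1.7],
    [1,-0.3,-0.03,-2.5,0,0.05,1.7],
    [1,0,0,-2.5,0,0,0],
    [1,0,0,-2.5,0,0,0],
    [1,0,0,-1.7,0,0,0],
    [1,0,0,-1.1,0,0,0],
    [1,0,0,0,0,0,0],
    [0,0,0,0,0,0,0],
    [0,0,0,0,0,0,0],
    [0,0,0,0,0,0,0],
    [0,0,0,0,0,0,0],
    [0,0,0,0,0,0,0],
    [0,0,0,0,0,0,0],
    [0,0,0,0,0,0,0],
    [0,0,0,0,0,0,0],
  ],
)

```text
clock: 5.57
eef_pos: [631.1, 204.8, 23.1]
tool_rot: [-3.063, 1.57, 1.188]
force: [-0.8, -1.2, 5.9]
width: 25.9
```

```bash
python3 - <<'E'
from h import *
s=ctrl.read_state();print(s['clock'],s['eef_pos'],s['tool_rot'],s['force'],s['width'])
cv2.imwrite('pics/w4.png',ctrl.get_image('wrist'))
E
```

```text
5.5667 [631.14007427 204.781304    23.11090549] [-3.06313797  1.57044594  1.18794602] [-0.7864452  -1.20783623  5.90840518] 25.936330002153287
```

View pics/w4.png

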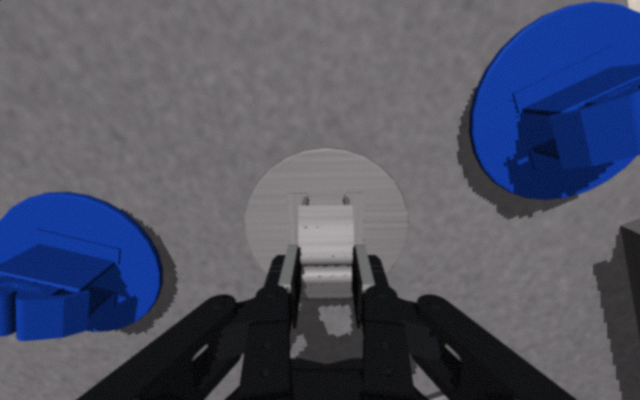

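The grip is on: width is 25.9 mm and the bracket sits between the pads at (327,250). The groove is near (327,262). Now I'll measure the lid's offset in the hand.

```bash
python3 - <<'E'
from h import *
from scipy.optimize import least_squares
import pickle
s=ctrl.read_state();pickle.dump(s,open('w4.pkl','wb'));im=cv2.imread('pics/w4.png');C=cam('wrist',s);T=Tt(s)
print(T.round(3))
yaw=np.arctan2(T[1,1],T[0,1])+np.pi/2;print('yaw',np.degrees(yaw))
o=[]
for dx in(-4,0,4):
    b=crop(im,235,140,185,170,1.45*1)
    c=T[:3,3]+T[:3,2]*dx;draw(b,C,lidR(yaw),np.r_[c[:2],0],lid_pts(),1.45,(235,140));o.append(b)
cv2.imwrite('pics/w4o.png',np.hstack(o)[:,:800])
b=crop(im,235,140,185,140,4.3);c=T[:3,3];draw(b,C,lidR(yaw),np.r_[c[:2],0],lid_pts(),4.3,(235,140));cv2.imwrite('pics/w4p.png',b)
E
```

```text
[[ 0.00000e+00  8.95000e-01 -4.45000e-01  6.31114e+02]
 [ 0.00000e+00 -4.45000e-01 -8.95000e-01  2.04790e+02]
 [-1.00000e+00 -0.00000e+00 -0.00000e+00  2.31230e+01]
 [ 0.00000e+00  0.00000e+00  0.00000e+00  1.00000e+00]]
yaw 63.56675247164169
```

View pics/w4p.png

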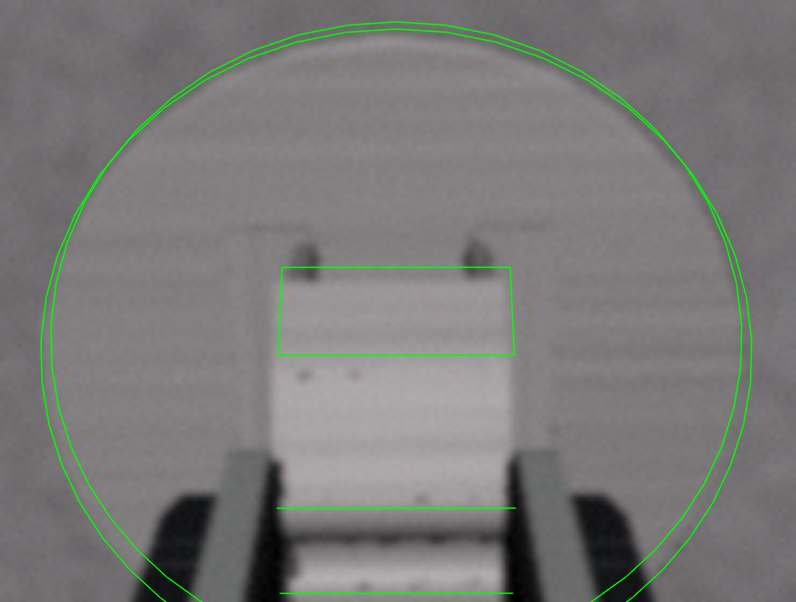

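```bash
cat >> h.py <<'E'
def place(h,dx=1.2,dz=-20.9,lat=(0,0)):
    p=np.load('can.npy');R=seatR(p[3]);return p[:3]+R@np.array([dx+lat[0],lat[1],34+dz+h]),toolR(-R[:,2],-R[:,1])
E
python3 - <<'E'
from h import *
s=ctrl.read_state();p,R=place(70);print(p);plan(p,R)
plan(np.array([620,100,240]),Ro.from_euler('z',0).as_matrix()@Tt(s)[:3,:3])
E
```

```text
[ 555.19302748 -223.15471511  252.96414687]
rows 17 shift_cm [ -7.59 -42.79  22.98] rot [ 16.16 -27.22 -64.14] | per row [-0.447 -2.517  1.352] [ 0.95 -1.6  -3.77]
rows 9 shift_cm [ -1.11 -10.48  21.69] rot [0. 0. 0.] | per row [-0.123 -1.164  2.41 ] [0. 0. 0.]
```

Emit:
arm_command(
  series=[
    [0,0,0,1.5,0,0,0],
    [0,0,0,2.5,0,0,0],
    [0,0,-0.5,3,0,0,0],
    [0,0,-1,3,0,0,0],
    [0,-0.4,-2.3,2.1,0.9,-1.51,-3.56],
    [0,-0.4,-2.3,2.1,0.9,-1.51,-3.56],
    [0,-0.4,-2.3,2.1,0.9,-1.51,-3.56],
    [0,-0.4,-2.3,2.1,0.9,-1.51,-3.56],
    [0,-0.4,-2.3,2.1,0.9,-1.51,-3.56],
    [0,-0.4,-2.3,2.1,0.9,-1.51,-3.56],
    [0,-0.4,-2.3,2.1,0.9,-1.51,-3.56],
    [0,-0.4,-2.3,2.1,0.9,-1.51,-3.56],
    [0,-0.4,-2.3,0,0.9,-1.51,-3.56],
    [0,-0.4,-2.3,0,0.9,-1.51,-3.56],
    [0,-0.4,-2.3,0,0.9,-1.51,-3.56],
    [0,-0.4,-2.3,0,0.9,-1.51,-3.56],
    [0,-0.4,-2.3,0,0.9,-1.51,-3.56],
    [0,-0.4,-2.3,0,0.9,-1.51,-3.56],
    [0,-0.5,-2.3,0,0.9,-1.51,-3.56],
    [0,-0.5,-2.3,0,0.9,-1.51,-3.56],
  ],
)

```text
clock: 7.28
eef_pos: [562.5, -178.6, 288.6]
tool_rot: [3.083, 1.103, 0.035]
force: [0.4, 0.3, -3.7]
width: 25.9
```

```bash
python3 - <<'E'
from h import *
s=ctrl.read_state();print(s['clock'],s['eef_pos'],s['tool_rot'],s['force'],s['width'])
p,R=place(50);plan(p,R)
E
```

```text
7.2833 [ 562.51782408 -178.63542744  288.6416561 ] [3.08296855 1.10284753 0.03466182] [ 0.35713733  0.31769327 -3.71050957] 25.9225979548003
rows 3 shift_cm [ 0.27 -4.49 -5.3 ] rot [ 1.59 -3.19 -7.09] | per row [ 0.089 -1.496 -1.767] [ 0.53 -1.06 -2.36]
```

Emit:
arm_command(
  series=[
    [0,0.05,-1.1,-0.5,0.5,-1,-2.3],
    [0,0.05,-1.1,-0.8,0.5,-1,-2.3],
    [0,0.05,-1.1,-1,0.5,-1,-2.3],
    [0,0.1,-0.8,-1.5,0,0,0],
    [0,0,0,-1,0,0,0],
    [0,0,0,-0.5,0,0,0],
    [0,0,0,0,0,0,0],
    [0,0,0,0,0,0,0],
  ],
)

```text
clock: 7.95
eef_pos: [566.5, -218.5, 236.6]
tool_rot: [3.136, 1.05, -0.036]
force: [-0.3, -0.9, -3.6]
width: 26.3
```

```bash
cat > look.py <<'E'
from h import *
import sys
h=float(sys.argv[1]);tag=sys.argv[2]
s=ctrl.read_state();print(s['clock'],s['eef_pos'].round(2),s['tool_rot'].round(4),s['force'].round(1),round(s['width'],1))
p,R=place(h);plan(p,R,s=s)
T=Tt(s);lo=T[:3,3]+T[:3,:3]@[ 23.1,0,1.2];LR=np.c_[-T[:3,2],-T[:3,1],-T[:3,0]]
cp=np.load('can.npy');ims=[]
for n,(x,y,w,hh,sc) in dict(top=(370,120,130,140,3),side=(340,150,160,180,2.3)).items():
    im=ctrl.get_image(n);C=cam(n);b=cv2.convertScaleAbs(crop(im,x,y,w,hh,sc),alpha=1.4)
    draw(b,C,LR,lo,lid_pts(),sc,(x,y));draw(b,C,seatR(cp[3]),cp[:3],[circ(52.5,-2)]+bail_pts(cp[4]),sc,(x,y),(0,200,255));ims.append(cv2.copyMakeBorder(b,0,420-b.shape[0],0,0,0))
cv2.imwrite(f'pics/{tag}.png',np.hstack(ims))
E
python3 look.py 25 l1
```

```text
7.95 [ 566.54 -218.54  236.57] [ 3.1359  1.0497 -0.0361] [-0.3 -0.9 -3.6] 26.3
rows 1 shift_cm [ 1.11 -0.55 -2.26] rot [ 0.16 -0.15 -0.36] | per row [ 1.114 -0.546 -2.257] [ 0.16 -0.15 -0.36]
```

View pics/l1.png

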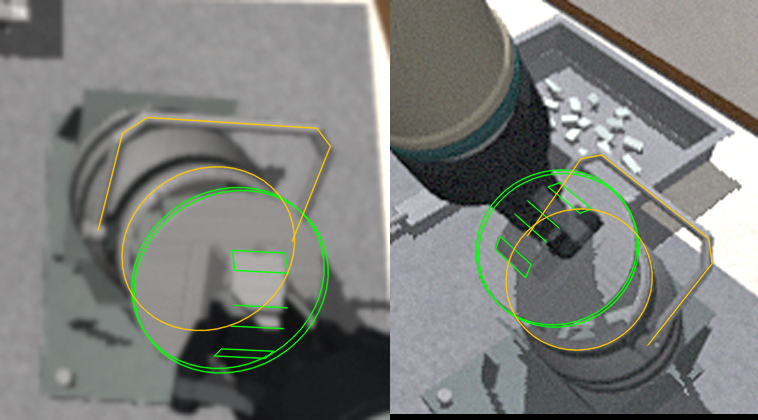

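Emit:
arm_command(
  series=[
    [0,0.4,-0.5,-0.8,0.1,-0.1,-0.3],
    [0,0.4,0,-0.8,0,0,0],
    [0,0.3,0,-0.7,0,0,0],
    [0,0,0,0,0,0,0],
    [0,0,0,0,0,0,0],
  ],
)

```text
clock: 8.47
eef_pos: [578.3, -223.5, 214.4]
tool_rot: [3.137, 1.047, -0.04]
force: [1.0, -0.1, -3.3]
width: 25.9
```

```bash
python3 look.py 13 l2
```

```text
8.4667 [ 578.3  -223.5   214.37] [ 3.1374  1.0466 -0.0397] [ 1.  -0.1 -3.3] 25.9
rows 1 shift_cm [ 0.54 -0.07 -1.08] rot [ 0.12  0.03 -0.08] | per row [ 0.538 -0.072 -1.077] [ 0.12  0.03 -0.08]
```

View pics/l2.png

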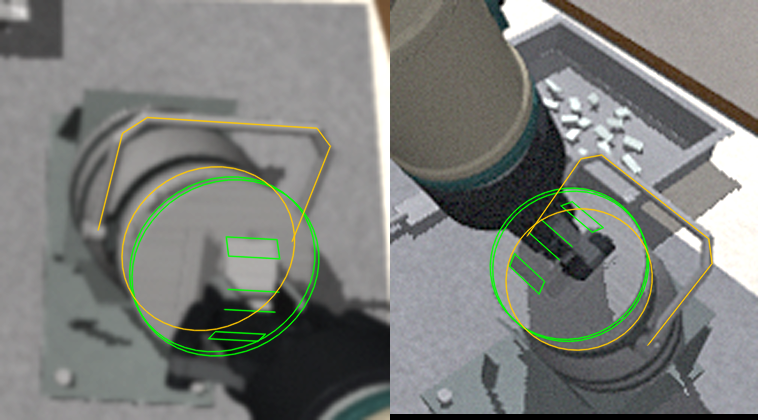

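Emit:
arm_command(
  series=[
    [0,0.27,-0.07,-0.54,0.1,0,0],
    [0,0.27,0,-0.54,0,0,0],
    [0,0.1,0,-0.17,0,0,0],
    [0,0.1,0,-0.17,0,0,0],
    [0,0,0,0,0,0,0],
  ],
)

```text
clock: 8.98
eef_pos: [585.4, -224.8, 200.0]
tool_rot: [3.141, 1.047, -0.037]
force: [0.6, -0.1, -4.0]
width: 26.1
```

```bash
python3 look.py 6 l3
```

```text
8.9833 [ 585.45 -224.79  199.97] [ 3.1412  1.0466 -0.0372] [ 0.6 -0.1 -4. ] 26.1
rows 1 shift_cm [ 0.17  0.04 -0.24] rot [ 0.01  0.03 -0.04] | per row [ 0.172  0.043 -0.243] [ 0.01  0.03 -0.04]
```

Emit:
arm_command(
  series=[
    [0,0.1,0.04,-0.17,0,0,0],
    [0,0.1,0,-0.17,0,0,0],
    [0,0,0,0,0,0,0],
  ],
)

```text
clock: 9.33
eef_pos: [587.4, -224.4, 196.2]
tool_rot: [3.141, 1.047, -0.037]
force: [0.5, -0.3, -3.8]
width: 25.9
```

```bash
python3 look.py 0 l4
```

```text
9.3333 [ 587.39 -224.37  196.18] [ 3.1415  1.047  -0.0371] [ 0.5 -0.3 -3.8] 25.9
rows 1 shift_cm [ 0.28 -0.01 -0.38] rot [ 0.    0.01 -0.03] | per row [ 0.278 -0.01  -0.384] [ 0.    0.01 -0.03]
```

View pics/l4.png

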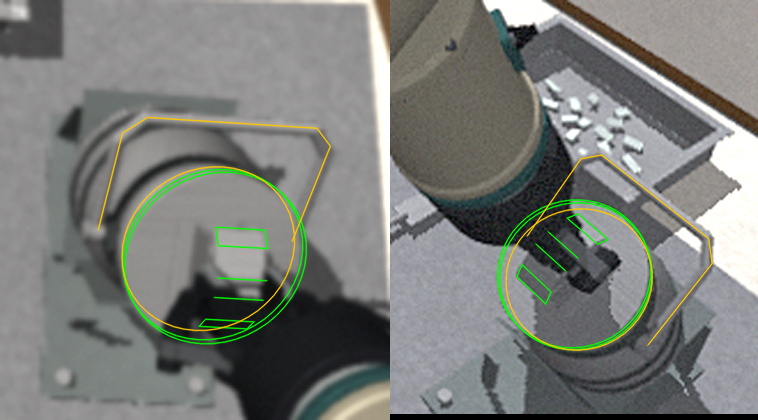

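Still no contact at about 5 mm above the estimate, so I'll go on in small steps along the axis.

Emit:
arm_command(
  series=[
    [0,0.13,0,-0.17,0,0,0],
    [0,0.1,0,-0.13,0,0,0],
    [0,0,0,0,0,0,0],
  ],
)

```text
clock: 9.68
eef_pos: [589.5, -224.4, 193.6]
tool_rot: [3.141, 1.047, -0.037]
force: [-2.8, 0.7, -0.7]
width: 26.2
```

```bash
python3 - <<'E'
from h import *
s=ctrl.read_state();R=seatR(np.load('can.npy')[3]);print(s['eef_pos'],'force seat axes',R.T@s['force'],s['torque']);p,RR=place(0);plan(p,RR);print('torque seat',R.T@s['torque'])
E
```

```text
[ 589.53320756 -224.3541685   193.59925844] force seat axes [-2.81254871  0.61147856  0.81249508] [0.09068269 1.12513175 0.1420904 ]
rows 1 shift_cm [ 0.06 -0.01 -0.13] rot [ 0.02  0.03 -0.06] | per row [ 0.064 -0.011 -0.126] [ 0.02  0.03 -0.06]
torque seat [0.11295257 1.12774251 0.09885866]
```

Emit:
arm_command(
  series=[
    [0,0.05,0,-0.09,0,0,0],
    [0,0.05,0,-0.09,0,0,0],
    [0,0,0,0,0,0,0],
  ],
)

```text
clock: 9.93
eef_pos: [589.5, -224.4, 193.5]
tool_rot: [-3.14, 1.047, -0.035]
force: [-16.1, 2.9, 14.6]
width: 26.2
```

```bash
python3 - <<'E'
from h import *
s=ctrl.read_state();R=seatR(np.load('can.npy')[3]);print(s['eef_pos'],'force seat axes',R.T@s['force']);p,RR=place(0);plan(p,RR);print('torque seat',R.T@s['torque'])
E
python3 look.py 0 l5
```

```text
[ 589.54127811 -224.35355564  193.4755225 ] force seat axes [-6.71991632  2.27426924 20.6956723 ]
rows 1 shift_cm [ 0.06 -0.01 -0.11] rot [-0.05  0.01 -0.06] | per row [ 0.063 -0.011 -0.113] [-0.05  0.01 -0.06]
torque seat [0.62115148 1.8378152  0.16049652]
9.9333 [ 589.54 -224.35  193.48] [-3.1399  1.0471 -0.035 ] [-16.1   2.9  14.6] 26.2
rows 1 shift_cm [ 0.06 -0.01 -0.11] rot [-0.05  0.01 -0.06] | per row [ 0.063 -0.011 -0.113] [-0.05  0.01 -0.06]
```

View pics/l5.png

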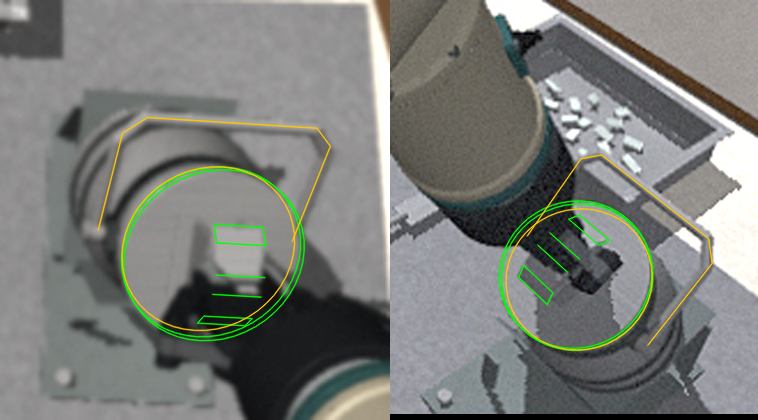

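```bash
python3 - <<'E'
from h import *
im=ctrl.get_image('side');cv2.imwrite('pics/m1.png',cv2.convertScaleAbs(crop(im,380,225,110,100,6),alpha=1.8))
E
```

```text
(no output)
```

View pics/m1.png

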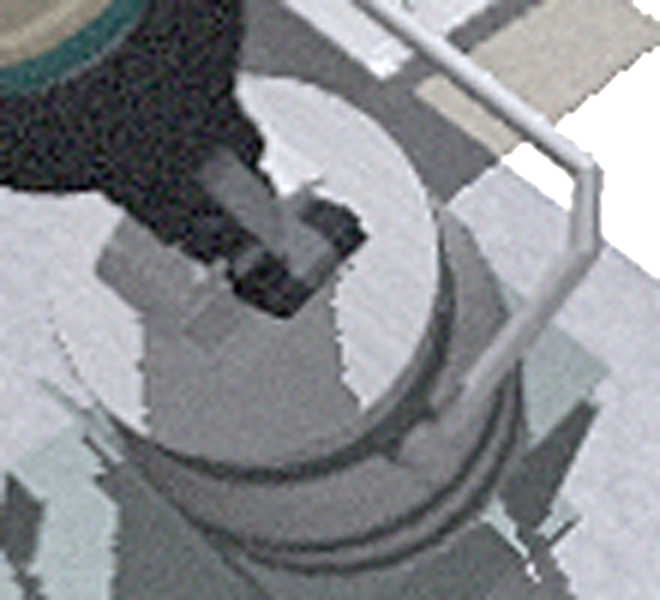

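Emit:
arm_command(
  series=[
    [0,-0.05,0,0.09,0,0,0],
    [0,0,0.2,0,0,0,0],
    [0,0,0.2,0,0,0,0],
    [0,0,0,0,0,0,0],
  ],
)

```text
clock: 10.42
eef_pos: [590.0, -222.4, 193.8]
tool_rot: [3.14, 1.048, -0.041]
force: [-5.8, -2.0, 1.4]
width: 26.3
```

```bash
cat > fs.py <<'E'
from h import *
s=ctrl.read_state();R=seatR(np.load('can.npy')[3]);print(s['clock'],s['eef_pos'].round(2),'F seat',(R.T@s['force']).round(1),'width',round(s['width'],1));p,RR=place(0);print('offset in seat axes',(R.T@(s['eef_pos']-p)).round(2),'tau',np.round(s['torque'],2))
E
python3 fs.py
```

```text
10.4167 [ 590.01 -222.41  193.83] F seat [-4.2 -2.2  4.1] width 26.3
offset in seat axes [0.54 2.05 1.41] tau [-0.3   1.3  -0.28]
```

Emit:
arm_command(
  series=[
    [0,0,0.2,0,0,0,0],
    [0,0,0,0,0,0,0],
  ],
)

```text
clock: 10.58
eef_pos: [590.1, -221.5, 194.1]
tool_rot: [3.139, 1.048, -0.043]
force: [-3.9, -3.4, -0.6]
width: 26.2
```

```bash
python3 fs.py
```

```text
10.5833 [ 590.14 -221.54  194.14] F seat [-3.5 -3.5  1.4] width 26.2
offset in seat axes [0.78 2.93 1.63] tau [-0.87  1.26 -0.55]
```

Emit:
arm_command(
  series=[
    [0,0,0,0,0,0,0],
    [0,0,0,0,0,0,0],
    [0,0,0,0,0,0,0],
  ],
)

```text
clock: 10.83
eef_pos: [590.1, -221.6, 194.1]
tool_rot: [3.139, 1.048, -0.042]
force: [-3.4, -3.9, 0.8]
width: 25.9
```

```bash
python3 fs.py
```

```text
10.8333 [ 590.14 -221.57  194.09] F seat [-2.4 -4.   2.3] width 25.9
offset in seat axes [0.76 2.89 1.58] tau [-0.82  1.3  -0.53]
```

Emit:
arm_command(
  series=[
    [0,0,-0.3,0,0,0,0],
    [0,0,-0.3,0,0,0,0],
    [0,0,-0.3,0,0,0,0],
    [0,0,-0.2,0,0,0,0],
    [0,0,0,0,0,0,0],
    [0,0,0,0,0,0,0],
    [0,0,0,0,0,0,0],
  ],
)

```text
clock: 11.42
eef_pos: [590.2, -221.9, 193.9]
tool_rot: [-3.122, 1.049, -0.009]
force: [-12.3, 11.7, 11.7]
width: 25.9
```

```bash
python3 fs.py
```

```text
11.4167 [ 590.18 -221.91  193.88] F seat [-5.1 11.2 16.5] width 25.9
offset in seat axes [0.7  2.56 1.38] tau [2.08 1.39 1.13]
```

Emit:
arm_command(
  series=[
    [0,-0.1,0,0.17,0,0,0],
    [0,0,0,0,0,0,0],
    [0,0,0,0,0,0,0],
  ],
)

```text
clock: 11.67
eef_pos: [589.8, -226.4, 195.0]
tool_rot: [-3.133, 1.049, -0.024]
force: [-2.5, 4.5, -0.8]
width: 25.8
```

```bash
python3 fs.py
```

```text
11.6667 [ 589.81 -226.41  194.97] F seat [-2.7  4.4  0.6] width 25.8
offset in seat axes [ 1.07 -1.95  2.41] tau [1.19 0.95 0.66]
```

Emit:
arm_command(
  series=[
    [0,0,0.3,0,0,0,0],
    [0,0,0.23,0,0,0,0],
    [0,0.05,0,-0.09,0,0,0],
    [0,0.05,0,-0.09,0,0,0],
    [0,0,0,0,0,0,0],
    [0,0,0,0,0,0,0],
  ],
)

```text
clock: 12.17
eef_pos: [589.8, -224.9, 193.8]
tool_rot: [-3.14, 1.049, -0.036]
force: [-5.8, 1.5, 2.9]
width: 26.1
```

```bash
python3 fs.py;python3 look.py 0 l6
```

```text
12.1667 [ 589.83 -224.91  193.77] F seat [-3.6  1.3  5.5] width 26.1
offset in seat axes [ 0.44 -0.45  1.39] tau [0.36 1.28 0.26]
12.1667 [ 589.83 -224.91  193.77] [-3.1405  1.0488 -0.0363] [-5.8  1.5  2.9] 26.1
rows 1 shift_cm [ 0.03  0.04 -0.14] rot [-0.04 -0.09 -0.02] | per row [ 0.033  0.044 -0.142] [-0.04 -0.09 -0.02]
```

View pics/l6.png

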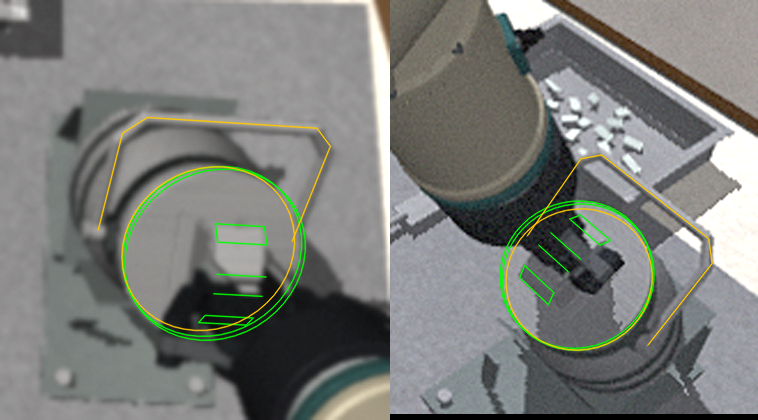

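Emit:
arm_command(
  series=[
    [0.7,0,0,0,0,0,0],
    [0.7,0,0,0,0,0,0],
    [0.7,0,0,0,0,0,0],
    [0.7,0,0,0,0,0,0],
    [0.7,-0.5,0,0.87,0,0,0],
    [0.7,-1,0,1.73,0,0,0],
    [0.7,-1.5,0,2.6,0,0,0],
    [0.7,-1.5,0,2.6,0,0,0],
    [0.7,-1.5,0,2.6,0,0,0],
    [0.7,0,0,0,0,0,0],
    [0.7,0,0,0,0,0,0],
  ],
)

```text
clock: 13.18
eef_pos: [531.1, -225.1, 299.7]
tool_rot: [3.14, 1.045, -0.039]
force: [1.2, 1.0, 0.3]
width: 59.5
```

```bash
python3 - <<'E'
from h import *
import pickle
p=np.load('can.npy');np.save('can0.npy',p);p[:3]+=seatR(p[3])@[0.3,0.45,1.3];np.save('can.npy',p)
s=ctrl.read_state();print(s['clock'],s['eef_pos'],s['force'])
im=ctrl.get_image('wrist');pickle.dump(s,open('w5.pkl','wb'));cv2.imwrite('pics/w5.png',im)
C=cam('wrist',s);R=seatR(p[3])
b=crop(im,220,70,200,150,4);a=b.copy()
draw(b,C,R,p[:3]+R@[0,0,-10],lid_pts(),4,(220,70));draw(b,C,R,p[:3],bail_pts(p[4]),4,(220,70),(0,200,255));cv2.imwrite('pics/w5o.png',b);cv2.imwrite('pics/w5c.png',a)
E
```

```text
13.1833 [ 531.14593362 -225.12494819  299.70622713] [1.24055593 1.0293508  0.33700453]
```

View pics/w5c.png

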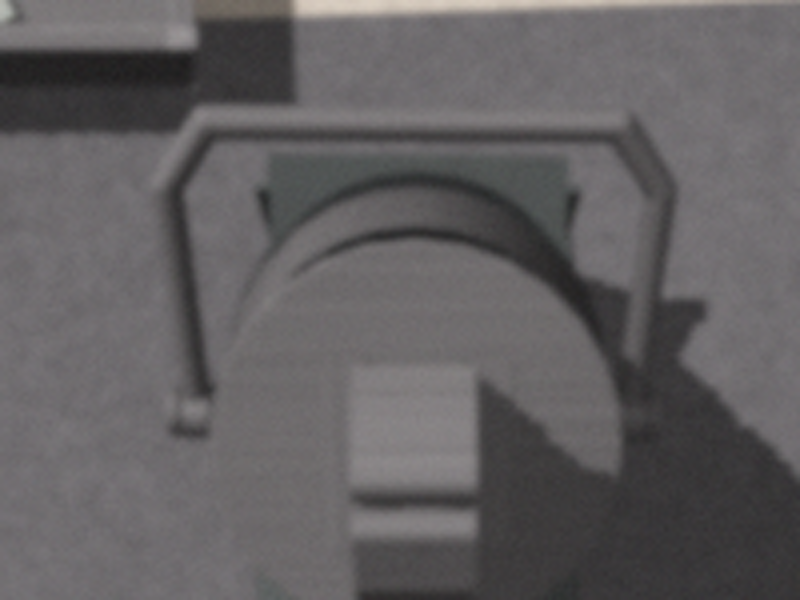

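View pics/w5o.png

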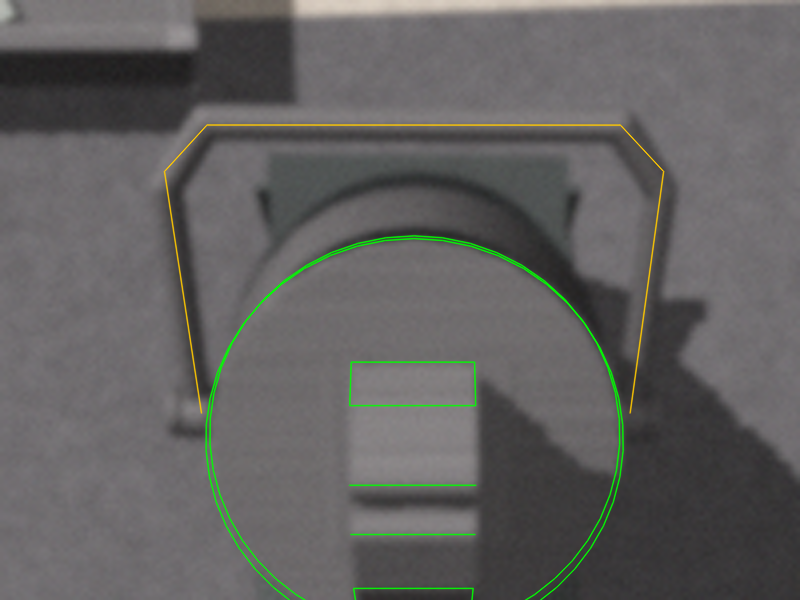

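The wrist view from (531,-225,300) shows the lid home. Its overlay agrees within about 1 mm, the groove is parallel to the bail bar, and the bail is still back with its bar at (272–375,101). Next comes the bail pinch.

```bash
cat >> h.py <<'E'
def bailpose(a,r,yo,tilt,beyond=13,sg=1,back=0):
    """TCP pose pinching bar at angle a radius r, y offset yo (seat y); tilt deg: tool points toward robot if +"""
    p=np.load('can.npy');R=seatR(p[3]);b=p[:3]+R@(np.r_[0,yo,-30]+Ro.from_euler('y',a).apply([0,0,r]))
    Z=Ro.from_euler('z',p[3]).as_matrix();t=np.radians(tilt)
    x=Z@[-np.sin(t),0,-np.cos(t)];TR=toolR(x,sg*(Z@[1,0,0]));return b+x*(beyond-back),TR,b
E
python3 - <<'E'
from h import *
s=ctrl.read_state();print(np.round(s['qpos'],2))
for yo in(34,-34):
  for sg in(1,-1):
    for tl in (0,15):
      q,R,b=bailpose(1.181,86.7,yo,tl,sg=sg,back=70);print(yo,sg,tl,b.round(1),q.round(1));plan(q,R)
E
```

```text
[ 0.22  0.22  0.35  2.09 -0.73  0.48 -0.47]
34 1 0 [ 664.5 -192.8  224.3] [ 664.5 -192.8  281.3]
rows 16 shift_cm [13.35  3.15 -1.68] rot [-22.64  24.35  87.67] | per row [ 0.835  0.197 -0.105] [-1.42  1.52  5.48]
34 1 15 [ 664.5 -192.8  224.3] [ 679.3 -193.3  279.4]
rows 17 shift_cm [14.83  3.1  -1.88] rot [-10.71  35.58  91.06] | per row [ 0.872  0.182 -0.11 ] [-0.63  2.09  5.36]
34 -1 0 [ 664.5 -192.8  224.3] [ 664.5 -192.8  281.3]
rows 16 shift_cm [13.35  3.15 -1.68] rot [ 24.36  22.65 -87.83] | per row [ 0.835  0.197 -0.105] [ 1.52  1.42 -5.49]
34 -1 15 [ 664.5 -192.8  224.3] [ 679.3 -193.3  279.4]
rows 17 shift_cm [14.83  3.1  -1.88] rot [ 13.28  34.73 -91.21] | per row [ 0.872  0.182 -0.11 ] [ 0.78  2.04 -5.37]
-34 1 0 [ 662.  -260.7  224.3] [ 662.  -260.7  281.3]
rows 16 shift_cm [13.1  -3.64 -1.68] rot [-22.64  24.35  87.67] | per row [ 0.819 -0.228 -0.105] [-1.42  1.52  5.48]
-34 1 15 [ 662.  -260.7  224.3] [ 676.7 -261.3  279.4]
rows 17 shift_cm [14.57 -3.7  -1.88] rot [-10.71  35.58  91.06] | per row [ 0.857 -0.217 -0.11 ] [-0.63  2.09  5.36]
-34 -1 0 [ 662.  -260.7  224.3] [ 662.  -260.7  281.3]
rows 16 shift_cm [13.1  -3.64 -1.68] rot [ 24.36  22.65 -87.83] | per row [ 0.819 -0.228 -0.105] [ 1.52  1.42 -5.49]
-34 -1 15 [ 662.  -260.7  224.3] [ 676.7 -261.3  279.4]
rows 17 shift_cm [14.57 -3.7  -1.88] rot [ 13.28  34.73 -91.21] | per row [ 0.857 -0.217 -0.11 ] [ 0.78  2.04 -5.37]
```

Emit:
arm_command(
  series=[
    [0.3,0.87,0.18,0.3,-0.63,2.09,5.36],
    [0.3,0.87,0.18,0.3,-0.63,2.09,5.36],
    [0.3,0.87,0.18,0,-0.63,2.09,5.36],
    [0.3,0.87,0.18,0,-0.63,2.09,5.36],
    [0.3,0.87,0.18,0,-0.63,2.09,5.36],
    [0.3,0.87,0.18,0,-0.63,2.09,5.36],
    [0.3,0.87,0.18,0,-0.63,2.09,5.36],
    [0.3,0.87,0.18,0,-0.63,2.09,5.36],
    [0.3,0.87,0.18,0,-0.63,2.09,5.36],
    [0.3,0.87,0.18,0,-0.63,2.09,5.36],
    [0.3,0.87,0.18,0,-0.63,2.09,5.36],
    [0.3,0.87,0.18,0,-0.63,2.09,5.36],
    [0.3,0.87,0.18,0,-0.63,2.09,5.36],
    [0.3,0.87,0.18,0,-0.63,2.09,5.36],
    [0.3,0.87,0.18,0,-0.63,2.09,5.36],
    [0.3,0.87,0.18,0,-0.63,2.09,5.36],
    [0.3,0.87,0.18,0,-0.63,2.09,5.36],
    [0.3,0,0,0,0,0,0],
    [0.3,0,0,0,0,0,0],
  ],
)

```text
clock: 14.82
eef_pos: [678.8, -192.3, 299.6]
tool_rot: [-1.579, 1.306, 3.098]
force: [0.3, -1.2, 0.3]
width: 25.4
```

```bash
python3 - <<'E'
from h import *
import pickle
s=ctrl.read_state();print(s['clock'],s['eef_pos'],s['width'],np.round(s['qpos'],2),s['force'])
im=ctrl.get_image('wrist');pickle.dump(s,open('w6.pkl','wb'));p=np.load('can.npy');R=seatR(p[3]);C=cam('wrist',s)
draw(im,C,R,p[:3]+R@[0,0,-10],lid_pts());draw(im,C,R,p[:3],bail_pts(p[4]),col=(0,200,255));cv2.imwrite('pics/w6.png',im)
q,RR,b=bailpose(1.181,86.7,34,15,back=0);plan(q,RR)
E
```

```text
14.8167 [ 678.83835688 -192.34232283  299.59399705] 25.42361804708122 [ 0.16  0.86  0.17  0.8  -0.07  1.74  0.24] [ 0.32520189 -1.16463085  0.26528134]
rows 4 shift_cm [-1.69  0.12 -8.94] rot [-0.03 -0.13  0.04] | per row [-0.422  0.03  -2.234] [-0.01 -0.03  0.01]
```

View pics/w6.png

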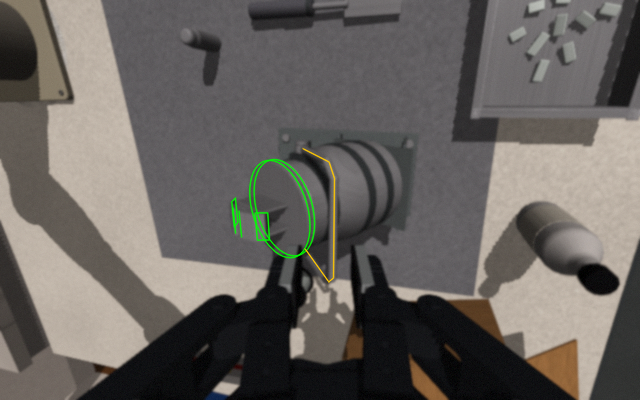

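```bash
python3 - <<'E'
from h import *
import pickle
s=ctrl.read_state();im=ctrl.get_image('wrist');cv2.imwrite('pics/w6r.png',cv2.convertScaleAbs(crop(im,220,120,200,170,3.5),alpha=1.4))
E
```

```text
(no output)
```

View pics/w6r.png

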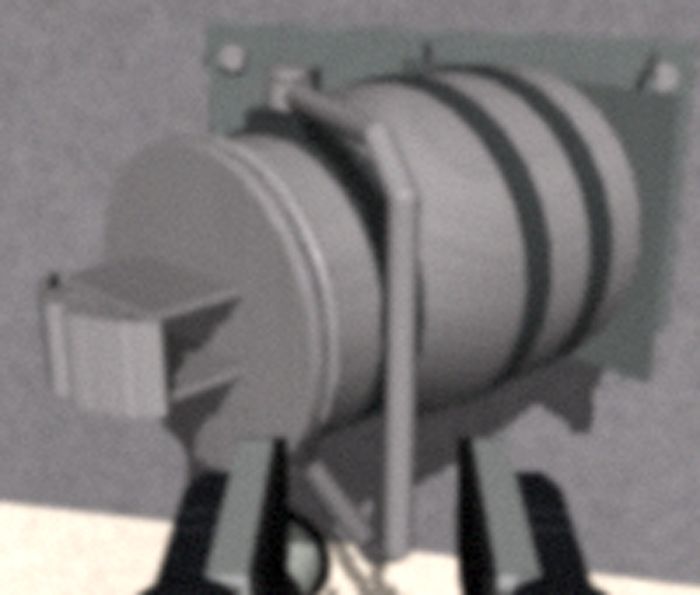

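Emit:
arm_command(
  series=[
    [0.3,-0.42,0.03,-2.2,0,0,0],
    [0.3,-0.42,0.03,-2.2,0,0,0],
    [0.3,-0.42,0.03,-2.2,0,0,0],
    [0.3,-0.2,0,-1.1,0,0,0],
    [0.3,-0.2,0,-1.2,0,0,0],
    [0.3,0,0,0,0,0,0],
    [0.3,0,0,0,0,0,0],
  ],
)

```text
clock: 15.5
eef_pos: [660.7, -194.0, 215.1]
tool_rot: [-1.567, 1.309, 3.106]
force: [-0.2, 0.0, 0.1]
width: 25.6
```

```bash
python3 - <<'E'
from h import *
s=ctrl.read_state();print(s['clock'],s['eef_pos'],s['width'],s['force'])
q,RR,b=bailpose(1.181,86.7,34,15,back=0);plan(q,RR)
im=ctrl.get_image('wrist');cv2.imwrite('pics/w7.png',cv2.convertScaleAbs(crop(im,220,120,200,170,3.5),alpha=1.4))
im=ctrl.get_image('side');cv2.imwrite('pics/s7.png',cv2.convertScaleAbs(crop(im,340,170,160,140,4),alpha=1.4))
E
```

```text
15.5 [ 660.72325183 -194.01477565  215.112559  ] 25.55490082252755 [-0.18733463  0.01058635  0.12390956]
rows 1 shift_cm [ 0.04  0.14 -0.33] rot [ 0.06 -0.    0.1 ] | per row [ 0.042  0.135 -0.335] [ 0.06 -0.    0.1 ]
```

View pics/w7.png

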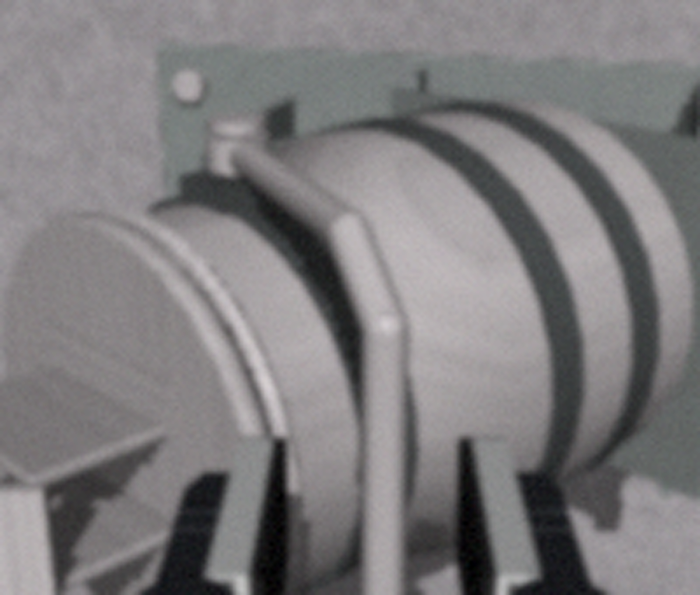

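View pics/s7.png

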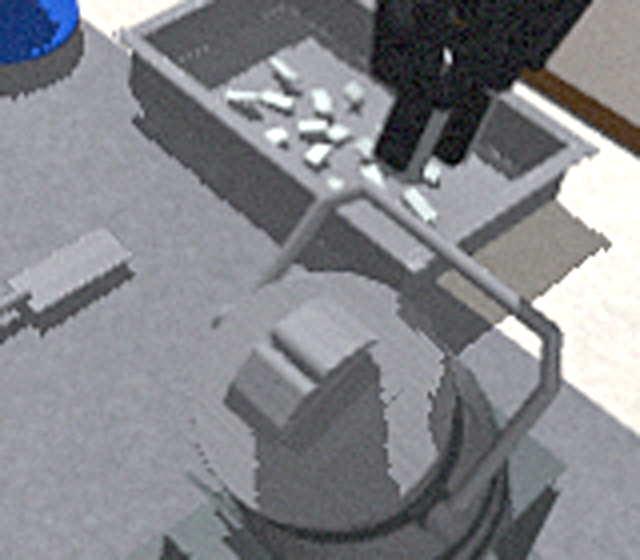

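```bash
python3 - <<'E'
from h import *
s=ctrl.read_state();im=ctrl.get_image('side');C=cam('side')
b=cv2.convertScaleAbs(crop(im,340,170,160,140,4),alpha=1.4)
p=np.load('can.npy');R=seatR(p[3])
draw(b,C,R,p[:3],bail_pts(p[4]),4,(340,170),(0,200,255));draw(b,C,R,p[:3]+R@[0,0,-10],lid_pts(),4,(340,170))
T=Tt(s)
for i in(-10,0,10):
    draw(b,C,T[:3,:3],T[:3,3],[np.array([[-30,i,0],[0,i,0.]])],4,(340,170),(0,0,255))
cv2.imwrite('pics/s7o.png',b)
q,RR,bb=bailpose(1.181,86.7,34,15);print(bb,proj(C,bb),proj(C,T[:3,3]))
print(ctrl.spot_in('bail_mid','side'),ctrl.spot_in('lid_grip','side'))
E
```

```text
[ 664.50947031 -192.78617183  224.32274547] [[438.06654211 221.52042455]] [[436.63060124 225.88365483]]
[{'centre': [657.4, -245.2, 220.3], 'conf': 0.72}, {'centre': [581.2, -1.9, 14.7], 'conf': 0.39}] [{'centre': [460.5, 242.4, 19.8], 'conf': 0.95}, {'centre': [581.7, -237.5, 203.9], 'conf': 0.94}, {'centre': [779.8, 196.6, 19.5], 'conf': 0.75}]
```

View pics/s7o.png

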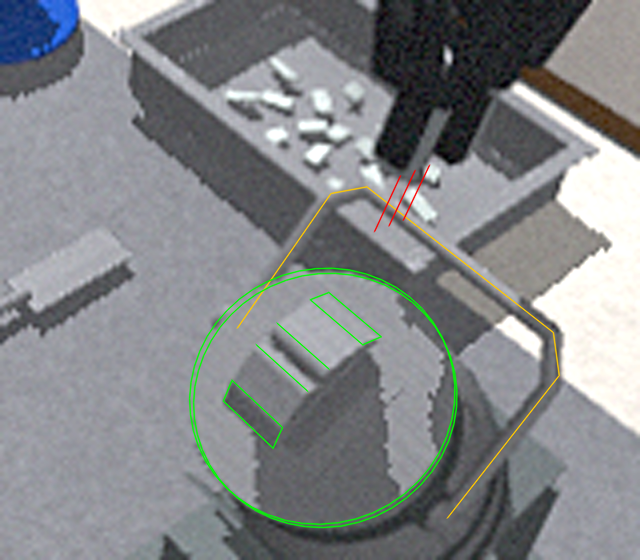

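```bash
python3 - <<'E'
from h import *
s=ctrl.read_state();C=cam('wrist',s);T=Tt(s)
for x in(-40,-30,-25,-20,-15,-10,0): print(x,[proj(C,T[:3,:3]@[x,y,z]+T[:3,3]).round(0).tolist() for y,z in((-12.7,-11),(12.7,-11),(-12.7,11))])
im=ctrl.get_image('wrist');cv2.imwrite('pics/w8.png',cv2.convertScaleAbs(crop(im,240,220,180,150,4),alpha=2.5))
E
```

```text
-40 [[[302.0, 246.0]], [[352.0, 246.0]], [[303.0, 283.0]]]
-30 [[[303.0, 237.0]], [[350.0, 237.0]], [[304.0, 272.0]]]
-25 [[[304.0, 233.0]], [[350.0, 233.0]], [[305.0, 267.0]]]
-20 [[[304.0, 229.0]], [[349.0, 229.0]], [[305.0, 263.0]]]
-15 [[[305.0, 225.0]], [[348.0, 225.0]], [[306.0, 258.0]]]
-10 [[[306.0, 222.0]], [[348.0, 222.0]], [[306.0, 254.0]]]
0 [[[307.0, 216.0]], [[347.0, 216.0]], [[307.0, 247.0]]]
```

View pics/w8.png

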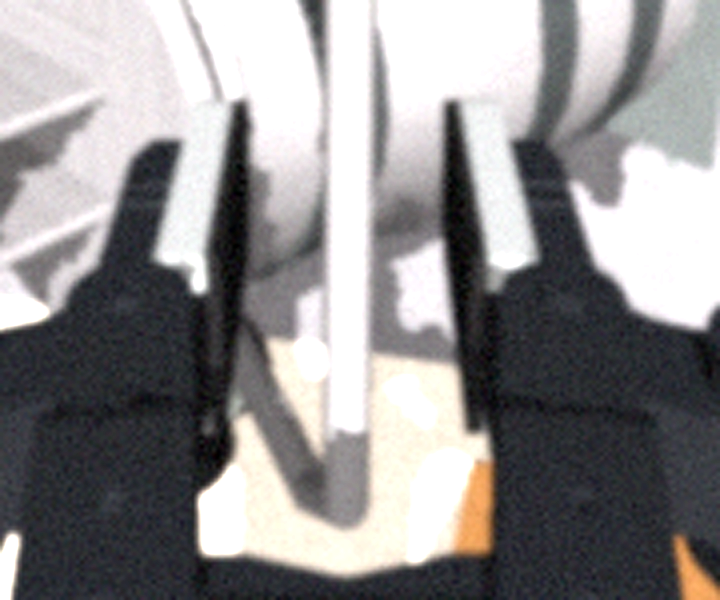

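Emit:
arm_command(
  series=[
    [0.3,0,0.1,-0.2,0,0,0],
    [0.3,0,0,-0.3,0,0,0],
    [0.3,0,0,-0.3,0,0,0],
    [0.3,0,0,0,0,0,0],
  ],
)

```text
clock: 16.13
eef_pos: [661.3, -191.7, 205.5]
tool_rot: [-1.569, 1.308, 3.107]
force: [-0.5, -0.4, -0.4]
width: 25.9
```

```bash
python3 - <<'E'
from h import *
s=ctrl.read_state();print(s['clock'],s['eef_pos'],s['width'],s['force'])
q,RR,b=bailpose(1.181,86.7,34,15,back=0);plan(q,RR)
im=ctrl.get_image('side');cv2.imwrite('pics/s8.png',cv2.convertScaleAbs(crop(im,400,160,80,75,8),alpha=1.4))
E
```

```text
16.1333 [ 661.27337326 -191.74061877  205.45936442] 25.87453917553628 [-0.54414771 -0.38732868 -0.40491783]
rows 1 shift_cm [-0.01 -0.09  0.63] rot [ 0.03 -0.08 -0.06] | per row [-0.013 -0.092  0.631] [ 0.03 -0.08 -0.06]
```

View pics/s8.png

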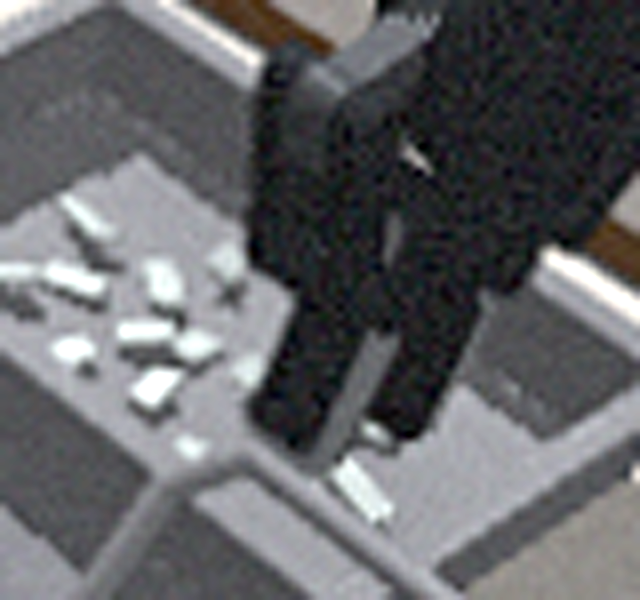

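The side crop shows the fingertips near (290,460) and (410,440), still just above the bar. They haven't straddled it, so the tips sit farther back than I assumed. I'll go lower in steps.

Emit:
arm_command(
  series=[
    [0.3,-0.05,0,-0.3,0,0,0],
    [0.3,-0.1,0,-0.4,0,0,0],
    [0.3,-0.1,0,-0.3,0,0,0],
    [0.3,0,0,0,0,0,0],
  ],
)

```text
clock: 16.52
eef_pos: [658.5, -191.9, 195.6]
tool_rot: [-1.568, 1.308, 3.107]
force: [0.5, 0.7, -0.4]
width: 25.7
```

```bash
cat > sv.py <<'E'
from h import *
import sys
s=ctrl.read_state();print(s['clock'],s['eef_pos'].round(1),s['tool_rot'].round(3),round(s['width'],1),s['force'].round(1))
a=cv2.convertScaleAbs(crop(ctrl.get_image('side'),390,170,100,110,4),alpha=1.4)
b=cv2.convertScaleAbs(crop(ctrl.get_image('wrist'),230,150,190,209,2.1),alpha=1.6)[:440,:399]
cv2.imwrite(f'pics/{sys.argv[1]}.png',np.hstack([a,cv2.resize(b,(400,440))]))
E
python3 sv.py v1
```

```text
16.5167 [ 658.5 -191.9  195.6] [-1.568  1.308  3.107] 25.7 [ 0.5  0.7 -0.4]
```

View pics/v1.png

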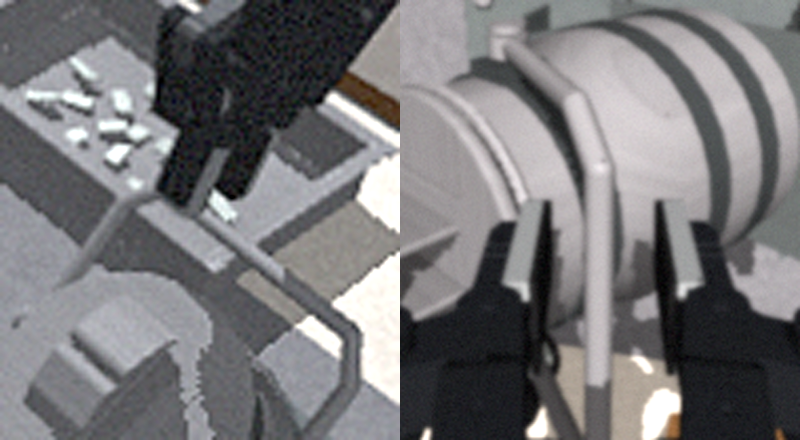

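Emit:
arm_command(
  series=[
    [0.3,-0.1,0,-0.3,0,0,0],
    [0.3,-0.1,0,-0.4,0,0,0],
    [0.3,0,0,-0.2,0,0,0],
    [0.3,0,0,0,0,0,0],
  ],
)

```text
clock: 16.95
eef_pos: [656.8, -191.9, 186.8]
tool_rot: [-1.568, 1.308, 3.108]
force: [0.7, -0.4, 0.0]
width: 25.6
```

```bash
python3 sv.py v2
```

```text
16.95 [ 656.8 -191.9  186.8] [-1.568  1.308  3.108] 25.6 [ 0.7 -0.4  0. ]
```

View pics/v2.png

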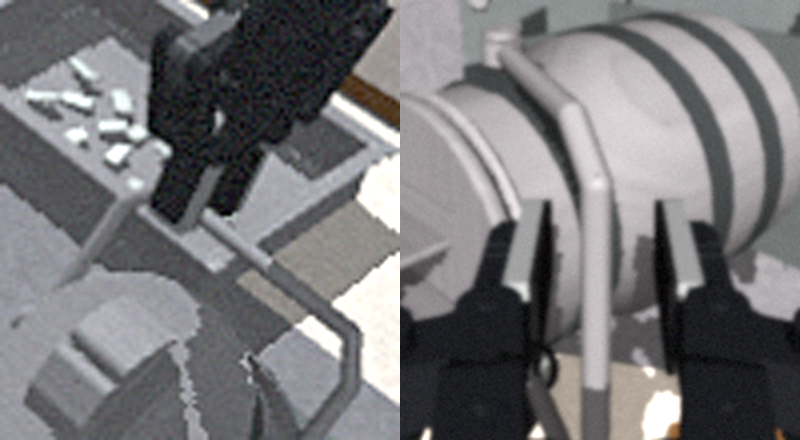

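Emit:
arm_command(
  series=[
    [0.3,-0.1,0,-0.3,0,0,0],
    [0.3,0,0,-0.3,0,0,0],
    [0.3,0,0,0,0,0,0],
    [0,0,0,0,0,0,0],
    [0,0,0,0,0,0,0],
    [0,0,0,0,0,0,0],
    [0,0,0,0,0,0,0],
    [0,0,0,0,0,0,0],
  ],
)

```text
clock: 17.72
eef_pos: [656.2, -192.0, 181.5]
tool_rot: [-1.567, 1.309, 3.108]
force: [-0.9, -0.4, -1.0]
width: 5.4
```

```bash
python3 sv.py v3
```

```text
17.7167 [ 656.2 -192.   181.5] [-1.567  1.309  3.108] 5.4 [-0.9 -0.4 -1. ]
```

View pics/v3.png

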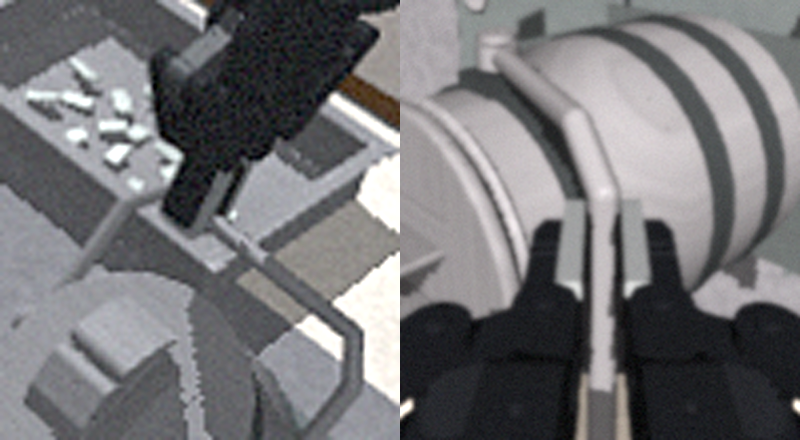

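```bash
python3 - <<'E'
from h import *
s=ctrl.read_state();C=cam('wrist',s);T=Tt(s)
im=ctrl.get_image('wrist');cv2.imwrite('pics/w9.png',cv2.convertScaleAbs(crop(im,250,160,150,190,3.1),alpha=2))
for x in(-15,-20,-25,-30,-35,-40,-45): print(x,[proj(C,T[:3,:3]@[x,0,z]+T[:3,3]).round(0).tolist() for z in(84,-16)])
E
```

```text
-15 [[[327.0, 352.0]], [[327.0, 217.0]]]
-20 [[[327.0, 359.0]], [[327.0, 221.0]]]
-25 [[[327.0, 365.0]], [[327.0, 225.0]]]
-30 [[[327.0, 372.0]], [[327.0, 228.0]]]
-35 [[[327.0, 379.0]], [[327.0, 233.0]]]
-40 [[[327.0, 386.0]], [[327.0, 237.0]]]
-45 [[[327.0, 394.0]], [[327.0, 242.0]]]
```

View pics/w9.png

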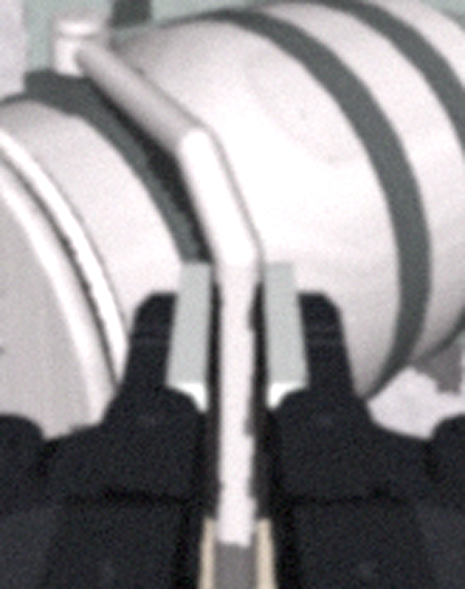

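Width 5.4 mm with the bar visible between the pads at (326,245), so it is pinched, but only by the very tips. I'll open slightly, go 8 mm deeper and close again.

Emit:
arm_command(
  series=[
    [0.25,0,0,0,0,0,0],
    [0.25,0,0,0,0,0,0],
    [0.25,0.1,0,-0.3,0,0,0],
    [0.25,-0.1,0,-0.3,0,0,0],
    [0.25,-0.1,0,-0.3,0,0,0],
    [0.25,0,0,0,0,0,0],
    [0,0,0,0,0,0,0],
    [0,0,0,0,0,0,0],
    [0,0,0,0,0,0,0],
    [0,0,0,0,0,0,0],
    [0,0,0,0,0,0,0],
  ],
)

```text
clock: 18.78
eef_pos: [655.1, -192.0, 172.4]
tool_rot: [-1.567, 1.309, 3.108]
force: [-1.1, 0.2, -0.4]
width: 5.6
```

```bash
python3 sv.py v4; python3 -c "
from h import *
s=ctrl.read_state();print(np.round(s['qpos'],2));C=cam('wrist',s);T=Tt(s)
b=bailpose(1.181,86.7,34,15)[2];print((T[:3,:3].T@(b-T[:3,3])).round(1))"
```

```text
18.7833 [ 655.1 -192.   172.4] [-1.567  1.309  3.108] 5.6 [-1.1  0.2 -0.4]
[ 0.15  0.88  0.16  1.11 -0.06  1.42  0.25]
[-52.6  -4.3   0.4]
```

View pics/v4.png

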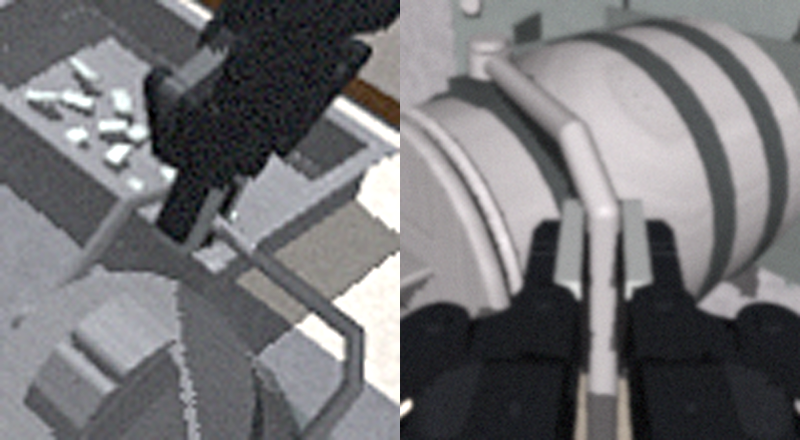

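```bash
python3 - <<'E'
from h import *
s=ctrl.read_state();T=Tt(s);p=np.load('can.npy');R=seatR(p[3]);piv=p[:3]+R@[0,0,-30]
for X in(44,46,48,50,52,54,56):
    v=R.T@(T[:3,3]-X*T[:3,0]-piv);print(X,'r',np.hypot(v[0],v[2]).round(1),'a',np.arctan2(v[0],v[2]).round(3),'yo',v[1].round(1))
E
```

```text
44 r 80.8 a 1.271 yo 34.4
46 r 82.6 a 1.26 yo 34.4
48 r 84.3 a 1.249 yo 34.4
50 r 86.1 a 1.238 yo 34.4
52 r 87.9 a 1.228 yo 34.4
54 r 89.7 a 1.219 yo 34.4
56 r 91.6 a 1.21 yo 34.4
```

```bash
cat > arc.py <<'E'
from h import *
X=50.7
def tcp(a,r,tilt,yo=34.4):
    return bailpose(a,r,yo,tilt,beyond=X)[:2]
if __name__=='__main__':
    import sys
    wp=eval(sys.argv[1])
    s=ctrl.read_state();T=Tt(s);P,Q=T[:3,3],T[:3,:3]
    for w in wp:
        p,R=tcp(*w);d=(p-P)/10;v=Ro.from_matrix(R@Q.T).as_rotvec(degrees=True)
        print([0]+[round(float(i),2) for i in d]+[round(float(i),2) for i in v],w);P,Q=p,R
E
python3 arc.py "[(a,86.7,t) for a,t in zip(np.linspace(1.235,0.40,13)[1:].round(3),np.linspace(15,-8,13)[1:].round(1))]"
```

```text
[0, -0.31, 0.02, 0.33, -0.01, -1.91, -0.04] (np.float64(1.165), 86.7, np.float64(13.1))
[0, -0.33, 0.01, 0.31, -0.07, -1.9, -0.0] (np.float64(1.096), 86.7, np.float64(11.2))
[0, -0.35, 0.01, 0.28, -0.08, -2.0, -0.0] (np.float64(1.026), 86.7, np.float64(9.2))
[0, -0.37, 0.01, 0.25, -0.07, -1.9, -0.0] (np.float64(0.957), 86.7, np.float64(7.3))
[0, -0.39, 0.01, 0.22, -0.07, -1.9, 0.0] (np.float64(0.887), 86.7, np.float64(5.4))
[0, -0.4, 0.01, 0.18, -0.07, -1.9, 0.0] (np.float64(0.818), 86.7, np.float64(3.5))
[0, -0.42, 0.02, 0.15, -0.07, -1.9, -0.0] (np.float64(0.748), 86.7, np.float64(1.6))
[0, -0.43, 0.02, 0.11, -0.07, -1.9, 0.0] (np.float64(0.678), 86.7, np.float64(-0.3))
[0, -0.43, 0.02, 0.08, -0.07, -1.9, -0.0] (np.float64(0.609), 86.7, np.float64(-2.2))
[0, -0.43, 0.02, 0.04, -0.08, -2.0, -0.0] (np.float64(0.539), 86.7, np.float64(-4.2))
[0, -0.43, 0.02, 0.0, -0.07, -1.9, 0.0] (np.float64(0.47), 86.7, np.float64(-6.1))
[0, -0.44, 0.02, -0.03, -0.07, -1.9, -0.0] (np.float64(0.4), 86.7, np.float64(-8.0))
```

Emit:
arm_command(
  series=[
    [0,-0.31,0.02,0.33,0,-1.9,0],
    [0,-0.33,0.01,0.31,-0.07,-1.9,0],
    [0,-0.35,0.01,0.28,-0.07,-1.95,0],
    [0,-0.37,0.01,0.25,-0.07,-1.9,0],
    [0,0,0,0,0,0,0],
  ],
)

```text
clock: 19.3
eef_pos: [641.3, -191.4, 185.4]
tool_rot: [-1.577, 1.446, 3.098]
force: [1.4, -0.1, -4.8]
width: 5.9
```

```bash
cat > st.py <<'E'
from arc import *
s=ctrl.read_state();T=Tt(s);p=np.load('can.npy');R=seatR(p[3]);piv=p[:3]+R@[0,0,-30]
v=R.T@(T[:3,3]-X*T[:3,0]-piv);print(s['clock'],'r',np.hypot(v[0],v[2]).round(1),'a',np.arctan2(v[0],v[2]).round(3),'yo',v[1].round(1),'Fseat',(R.T@s['force']).round(1),'w',round(s['width'],1),'tau',s['torque'].round(2),np.round(s['qpos'],2))
E
python3 st.py;python3 sv.py v5
```

```text
19.3 r 87.7 a 0.947 yo 34.5 Fseat [-1.2 -0.  -4.9] w 5.9 tau [ 0.01 -0.55 -0.05] [ 0.16  0.75  0.15  1.32 -0.08  1.2   0.27]
19.3 [ 641.3 -191.4  185.4] [-1.577  1.446  3.098] 5.9 [ 1.4 -0.1 -4.8]
```

View pics/v5.png

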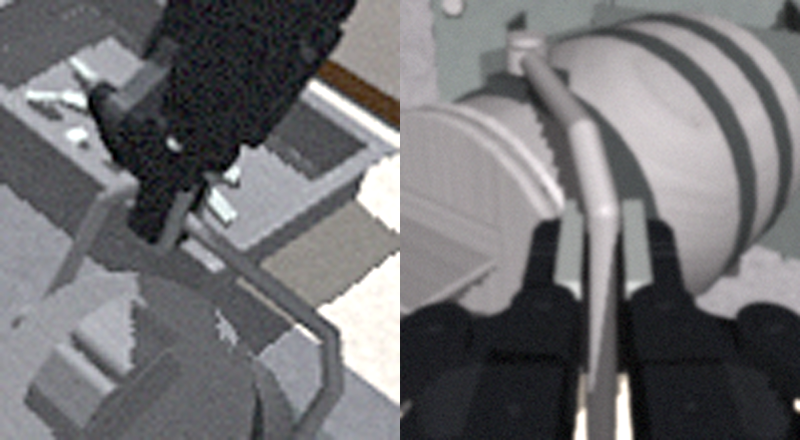

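The bail follows the fingers and the small pull fits the model. Going on with the swing.

```bash
python3 arc.py "[(a,87,t) for a,t in zip(np.linspace(0.947,0.40,9)[1:].round(3),np.linspace(7.3,-8,9)[1:].round(1))]"
```

```text
[0, -0.48, 0.0, 0.24, -0.09, -1.92, -0.05] (np.float64(0.879), 87, np.float64(5.4))
[0, -0.4, 0.02, 0.18, -0.07, -1.9, 0.0] (np.float64(0.81), 87, np.float64(3.5))
[0, -0.4, 0.02, 0.14, -0.07, -1.9, -0.0] (np.float64(0.742), 87, np.float64(1.6))
[0, -0.4, 0.02, 0.11, -0.08, -2.0, -0.0] (np.float64(0.674), 87, np.float64(-0.4))
[0, -0.43, 0.02, 0.07, -0.07, -1.9, -0.0] (np.float64(0.605), 87, np.float64(-2.3))
[0, -0.42, 0.02, 0.04, -0.07, -1.9, 0.0] (np.float64(0.537), 87, np.float64(-4.2))
[0, -0.43, 0.02, 0.0, -0.07, -1.9, 0.0] (np.float64(0.468), 87, np.float64(-6.1))
[0, -0.42, 0.02, -0.03, -0.07, -1.9, -0.0] (np.float64(0.4), 87, np.float64(-8.0))
```

Emit:
arm_command(
  series=[
    [0,-0.48,0,0.24,-0.09,-1.92,-0.05],
    [0,-0.4,0.02,0.18,-0.07,-1.9,0],
    [0,-0.4,0.02,0.14,-0.07,-1.9,0],
    [0,-0.4,0.02,0.11,-0.08,-2,0],
    [0,-0.43,0.02,0.07,-0.07,-1.9,0],
    [0,-0.42,0.02,0.04,-0.07,-1.9,0],
    [0,-0.43,0.02,0,-0.07,-1.9,0],
    [0,-0.42,0.02,-0.03,-0.07,-1.9,0],
    [0,0,0,0,0,0,0],
  ],
)

```text
clock: 20.15
eef_pos: [607.8, -189.8, 192.3]
tool_rot: [1.576, 1.43, -0.033]
force: [0.6, 1.7, -0.6]
width: 5.5
```

```bash
python3 st.py;python3 sv.py v6; python3 arc.py "[(.34,89,-9),(.28,91,-10),(.22,91.5,-11),(.16,91.5,-12),(.1,91.5,-13),(.05,91.5,-14),(0,91,-15)]"
```

```text
20.15 r 87.5 a 0.398 yo 34.8 Fseat [ 0.2  1.8 -0.8] w 5.5 tau [ 0.19 -0.33 -0.05] [ 0.21  0.54  0.1   1.72 -0.13  0.75  0.35]
20.15 [ 607.8 -189.8  192.3] [ 1.576  1.43  -0.033] 5.5 [ 0.6  1.7 -0.6]
[0, -0.57, -0.03, 0.07, -0.05, -0.97, -0.03] (0.34, 89, -9)
[0, -0.48, 0.02, 0.1, -0.04, -1.0, 0.0] (0.28, 91, -10)
[0, -0.45, 0.02, -0.08, -0.04, -1.0, -0.0] (0.22, 91.5, -11)
[0, -0.43, 0.02, -0.16, -0.04, -1.0, 0.0] (0.16, 91.5, -12)
[0, -0.42, 0.02, -0.19, -0.04, -1.0, 0.0] (0.1, 91.5, -13)
[0, -0.33, 0.01, -0.18, -0.04, -1.0, 0.0] (0.05, 91.5, -14)
[0, -0.29, 0.01, -0.24, -0.04, -1.0, -0.0] (0, 91, -15)
```

View pics/v6.png

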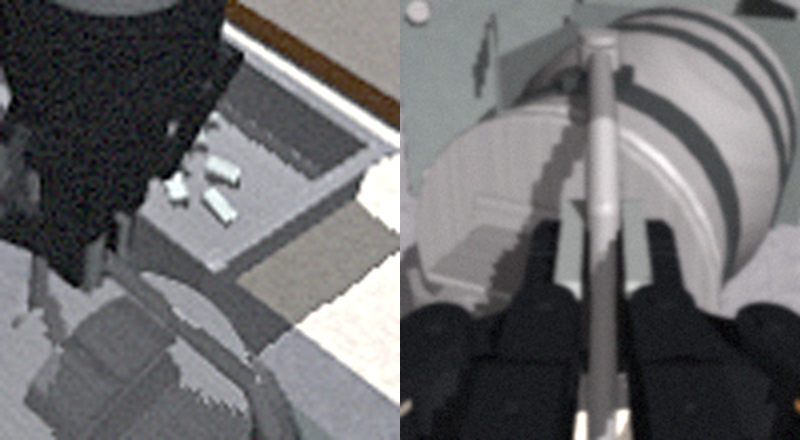

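Emit:
arm_command(
  series=[
    [0,-0.57,-0.03,0.09,-0.05,-0.97,0],
    [0,-0.48,0.02,0.12,-0.04,-1,0],
    [0,-0.45,0.02,-0.08,-0.04,-1,0],
    [0,0,0,0,0,0,0],
  ],
)

```text
clock: 20.58
eef_pos: [592.5, -189.4, 191.7]
tool_rot: [1.574, 1.381, -0.034]
force: [4.0, 0.7, -8.0]
width: 5.5
```

```bash
python3 st.py; python3 arc.py "[(.16,92,-12),(.1,92,-13),(.05,92,-14),(0,92,-15),(-.01,90,-15),(-.01,88.5,-15)]"
```

```text
20.5833 r 90.5 a 0.202 yo 34.6 Fseat [-0.5  0.8 -8.9] w 5.5 tau [ 0.26 -0.43  0.01] [ 0.24  0.5   0.08  1.81 -0.15  0.65  0.38]
[0, -0.31, -0.02, 0.03, -0.08, -1.15, -0.02] (0.16, 92, -12)
[0, -0.42, 0.02, -0.19, -0.04, -1.0, 0.0] (0.1, 92, -13)
[0, -0.33, 0.01, -0.18, -0.04, -1.0, 0.0] (0.05, 92, -14)
[0, -0.32, 0.01, -0.2, -0.04, -1.0, -0.0] (0, 92, -15)
[0, 0.02, -0.0, -0.22, 0.0, 0.0, 0.0] (-0.01, 90, -15)
[0, 0.08, -0.0, -0.13, 0.0, 0.0, 0.0] (-0.01, 88.5, -15)
```

Emit:
arm_command(
  series=[
    [0,-0.33,0,0.1,-0.08,-1.15,0],
    [0,-0.42,0.02,-0.17,-0.04,-1,0],
    [0,-0.33,0.01,-0.17,-0.04,-1,0],
    [0,-0.32,0.01,-0.19,-0.04,-1,0],
    [0,0,0,0,0,0,0],
    [0,0,0,0,0,0,0],
  ],
)

```text
clock: 21.08
eef_pos: [579.8, -188.9, 187.3]
tool_rot: [1.57, 1.309, -0.037]
force: [6.8, -0.3, -10.8]
width: 5.8
```

```bash
python3 st.py; python3 sv.py v7; python3 arc.py "[(0,92,-15),(0,90,-15),(0,88.5,-15)]"
```

```text
21.0833 r 92.3 a 0.014 yo 34.6 Fseat [  0.5  -0.  -12.8] w 5.8 tau [ 0.22 -0.6  -0.01] [ 0.28  0.47  0.04  1.92 -0.19  0.51  0.43]
21.0833 [ 579.8 -188.9  187.3] [ 1.57   1.309 -0.037] 5.8 [  6.8  -0.3 -10.8]
[0, -0.13, -0.02, -0.09, 0.01, 0.0, -0.07] (0, 92, -15)
[0, 0.1, -0.0, -0.17, 0.0, 0.0, 0.0] (0, 90, -15)
[0, 0.07, -0.0, -0.13, 0.0, 0.0, 0.0] (0, 88.5, -15)
```

View pics/v7.png

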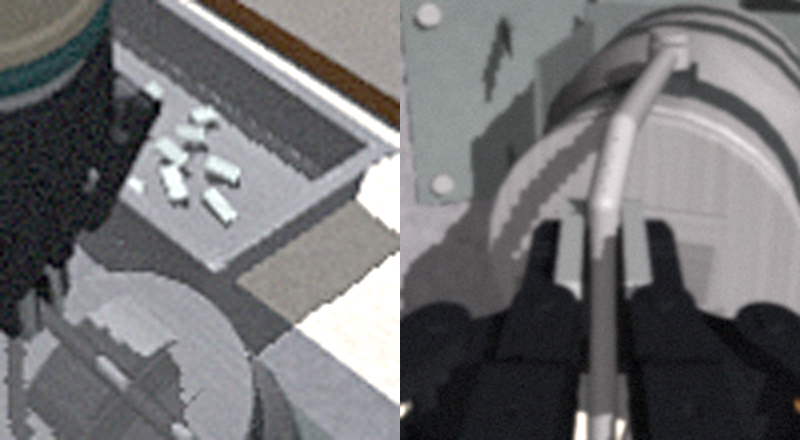

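Emit:
arm_command(
  series=[
    [0,-0.1,0,-0.06,0,0,0],
    [0,0.08,0,-0.17,0,0,0],
    [0,0.07,0,-0.13,0,0,0],
    [0,0,0,0,0,0,0],
    [0,0,0,0,0,0,0],
  ],
)

```text
clock: 21.6
eef_pos: [580.5, -189.0, 185.0]
tool_rot: [1.569, 1.307, -0.038]
force: [4.0, 2.8, -3.3]
width: 5.6
```

```bash
python3 st.py; python3 sv.py v8
```

```text
21.6 r 90.0 a 0.007 yo 34.7 Fseat [ 1.7  2.9 -4.8] w 5.6 tau [ 0.62 -0.57  0.09] [ 0.28  0.47  0.04  1.92 -0.19  0.5   0.44]
21.6 [ 580.5 -189.   185. ] [ 1.569  1.307 -0.038] 5.6 [ 4.   2.8 -3.3]
```

View pics/v8.png

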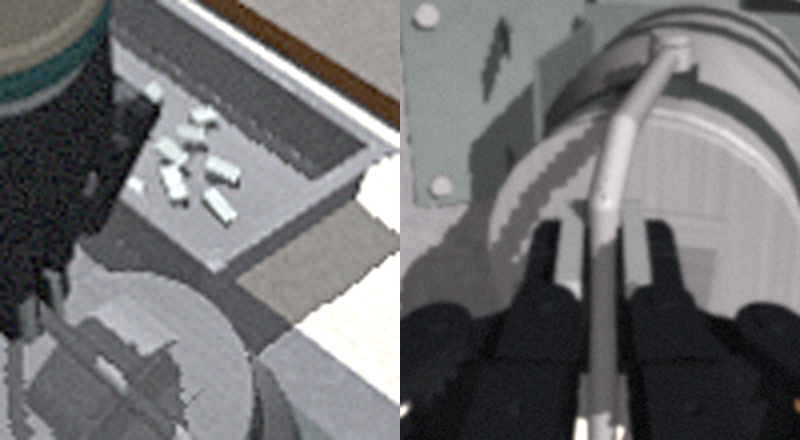

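Emit:
arm_command(
  series=[
    [0,0.05,0,-0.09,0,0,0],
    [0,0.03,0,-0.06,0,0,0],
    [0,0,0,0,0,0,0],
    [0,0,0,0,0,0,0],
  ],
)

```text
clock: 22.03
eef_pos: [580.7, -188.9, 184.5]
tool_rot: [1.569, 1.306, -0.038]
force: [-0.1, 5.2, 5.1]
width: 5.4
```

```bash
python3 st.py
```

```text
22.0333 r 89.5 a 0.006 yo 34.8 Fseat [2.3 5.1 4.6] w 5.4 tau [ 1.09 -0.13  0.21] [ 0.29  0.47  0.04  1.92 -0.19  0.5   0.44]
```

Emit:
arm_command(
  series=[
    [0.3,0,0,0,0,0,0],
    [0.3,0,0,0,0,0,0],
    [0.3,0,0,0,0,0,0],
    [0.3,0,0,0,0,0,0],
    [0.3,-0.3,0,1,0,0,0],
    [0.3,-0.5,0,2,0,0,0],
    [0.3,-0.6,0,2.5,0,0,0],
    [0.3,-0.6,0,2.5,0,0,0],
    [0.3,-0.7,0,2.5,0,0,0],
    [0.3,-2,0.5,2,0,0,0],
    [0.3,-2,1,1,0,0,0],
    [0.3,0,0,0,0,0,0],
    [0.3,0,0,0,0,0,0],
  ],
)

```text
clock: 23.12
eef_pos: [512.7, -174.8, 320.2]
tool_rot: [1.564, 1.304, -0.045]
force: [0.3, -0.4, -1.0]
width: 25.4
```

```bash
python3 - <<'E'
from h import *
s=ctrl.read_state();print(s['clock'],s['eef_pos'],s['force'],s['width'])
p=np.load('can.npy');R=seatR(p[3]);o=[]
for n,(x,y,w,h,sc) in dict(side=(370,205,120,120,3.3),wrist=(150,100,340,300,1.32)).items():
    im=ctrl.get_image(n);b=cv2.convertScaleAbs(crop(im,x,y,w,h,sc),alpha=1.4);o.append(cv2.resize(b,(398,398)))
    if n=='wrist': cv2.imwrite('pics/e_w.png',im)
cv2.imwrite('pics/e.png',np.hstack(o))
im=ctrl.get_image('top');cv2.imwrite('pics/e_top.png',cv2.convertScaleAbs(crop(im,370,130,130,130,4.4),alpha=1.4));cv2.imwrite('pics/e_topf.png',im)
for l,c in(('bail_mid','side'),('bail_mid','wrist'),('scraper','top'),('vial','top'),('lid_grip','side')): print(l,c,ctrl.spot_in(l,c))
print('exp bar',R@[0,0,57.9]+p[:3])
E
```

```text
23.1167 [ 512.71753721 -174.81760291  320.15124955] [ 0.28890274 -0.38488278 -0.97306132] 25.392274252760586
bail_mid side [{'centre': [566.6, -243.6, 235.6], 'conf': 0.63}]
bail_mid wrist [{'centre': [567.5, -188.3, 233.7], 'conf': 0.7}]
scraper top [{'centre': [605.4, 4.6, 15.5], 'conf': 0.76}, {'centre': [566.3, -183.4, 233.2], 'conf': 0.68}]
vial top []
lid_grip side [{'centre': [579.4, -237.2, 203.4], 'conf': 0.89}, {'centre': [460.4, 243.0, 20.7], 'conf': 0.73}]
exp bar [ 566.37262352 -223.12428512  231.81613972]
```

View pics/e.png

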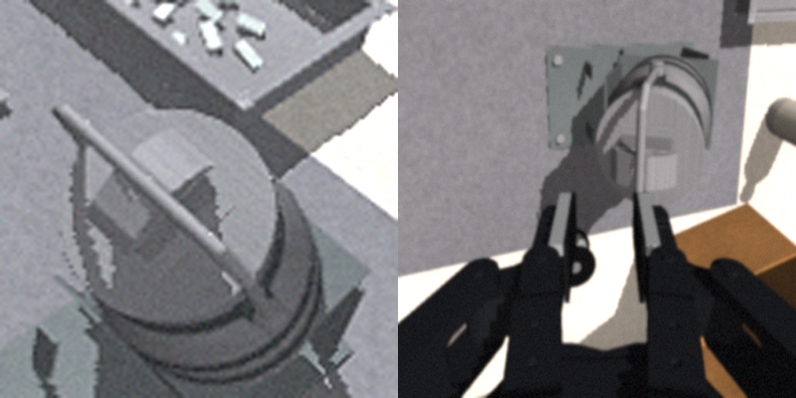

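View pics/e_topf.png

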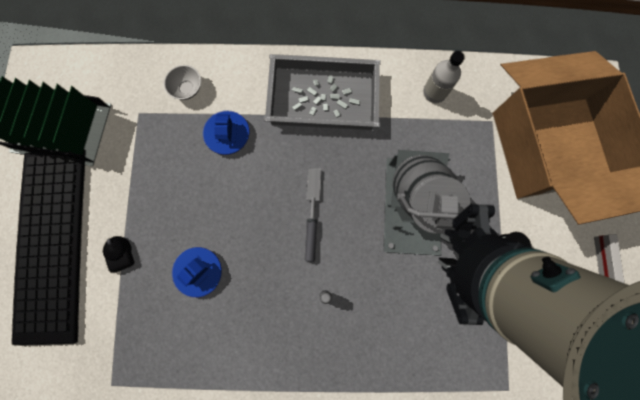

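The bail lies across the bracket and the scraper and vial haven't moved. I'll verify the groove fit with a zoomed overlay.

```bash
python3 - <<'E'
from h import *
s=ctrl.read_state();p=np.load('can.npy');R=seatR(p[3])
o=[]
for n,(x,y,w,h,sc) in dict(side=(385,225,75,75,5.3),wrist=(300,140,100,100,3.98)).items():
    im=ctrl.get_image(n);C=cam(n,s);b=cv2.convertScaleAbs(crop(im,x,y,w,h,sc),alpha=1.5);b=cv2.resize(b,(398,398));a=b.copy();sc=398/w
    draw(b,C,R,p[:3],bail_pts(0,87.9),sc,(x,y),(0,200,255));draw(b,C,R,p[:3]+R@[0,0,-10],lid_pts(),sc,(x,y))
    o.append(np.vstack([a[:300],b[:300]]))
cv2.imwrite('pics/e2.png',np.hstack(o))
E
```

```text
(no output)
```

View pics/e2.png

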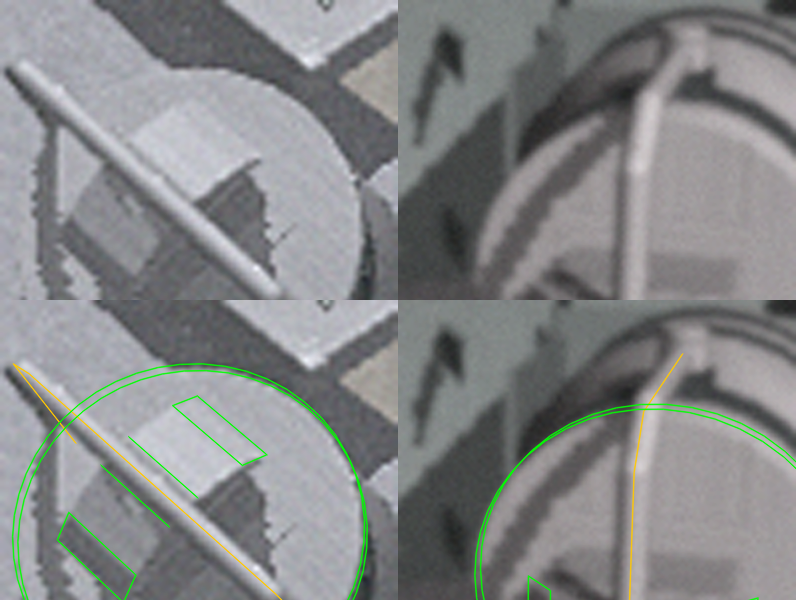

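```bash
python3 - <<'E'
from h import *
print(ctrl.finish_job()); print(ctrl.read_state()['clock'])
E
```

```text
the job is handed in; nothing more can be done
None
the job is handed in; nothing more can be done
```

I set the grey steel lid home on the can's mouth, swung the bail over past the rear crest into the groove, let go and handed the job in at about 23.3 s of the 67 s allowed.

**Lid**
- After the first contact it met a firm stop along the can's axis, about 20 N with no further travel.
- A nudge sideways gave about 4.9 mm of play in total, which fits the spigot being inside the mouth.
- After release, the overlay on the wrist picture agreed to about 1 mm, with the groove parallel to the bail and the bail still well back.

**Bail**
- I pinched the bar 34 mm off its middle and carried it round, pulling it out about 4.5 mm to clear the crest.
- It came to rest at about 0.006 rad. The axial force then changed from -5 to +5 N, the sign of the bar sitting in the groove.
- The last side and wrist crops, taken after letting go, show the bar between the two crests.

**Bystanders**
- In the last top picture the scraper and vial look unmoved. The network's scraper position shifted 4 mm, which is within its error. It missed the vial in that picture.

**What disagreed or was not measured**
- The fingertips were about 30 mm farther back than I had taken from the tool frame, so I lowered onto the bar by picture and re-gripped it deeper.
- The side-camera overlays were 2 to 3 px off, about 4 mm.
- I could not measure the bail's clamping force on the lid directly.

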